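Load the frame-corner feeder, unlock, start and lock again

ROBOT

A 6-joint arm with a two-finger parallel gripper is mounted at the origin on the work surface. World frame = base frame: x ahead of the robot, y to its left, z up, the work surface at z = 0. Lengths are in m, angles in rad, forces in N, time in s.
With the tool pointing down it reaches from about 0.275 to 0.75 m from the base axis. Payload 10.2 kg.
Tool frame: the origin (TCP) lies at the very end of the fingers, on their centre line; the grasp point (between the pads) lies 19 mm behind it; z points along the fingers, y is the line along which they close (so a half turn about z gives the same grasp; the last joint's range is limited). The gripper opens to 88 mm and grips with 3 to 60 N. Pads are 18 mm wide; open, the fingers measure 123 mm over their backs; the gripper's body (75 mm by 187 mm) begins 45 mm behind the grasp point.
Start: joints at [1.06, 0.313, 1.498, -0, 1.331, -0.223], TCP at [0.149, 0.503, 0.205] pointing down, gripper open.
Joint ranges: [-2.94, 2.94], [-0.97, 2.17], [0.19, 2.56], [-1.23, 4.37], [0.02, 3.11], [-2.88, 2.88]. Speed limits (rad/s): [2.39, 2.39, 3.01, 3.14, 3.14, 3.14].

INTERFACE

Orientations are given as a 3x3 rotation matrix whose columns are the frame's x, y, z axes.
In Python, from bench import state, get_image, camera_params, close_job gives the robot as it stands.
- The arm moves only by the shell command python3 -m inch 'ROWS' [FORCE]. ROWS is JSON, a list of rows, each a list of 5 numbers: the opening, from 0 (shut) to 1 (fully open), then the shift along the tool's x, y, z scaled (see below), then the turn about the tool's z scaled (see below). In form: [[hand, dx, dy, dz, yaw], ...]. A call has 1 to 10 rows; each row shifts and turns the commanded pose from where the row before left it, along the tool's axes as they then stand; what a row does not reach is not made up. The controller multiplies each number of a shift by 0.6 m and each number of a turn by 45 degrees. A row lasts 1/10 s, in which the tool goes at most 50 mm and 8.59 degrees, less where a joint would pass 70% of its speed; a pose out of reach is approached as far as the arm can. A call with a number of a shift or a turn outside -1 to 1 is refused whole. A call with a gripper value outside its range is refused whole. The fingers move at their own pace and stop on an object; FORCE is the grip in N (left out, the last holds). Time passes only in rows, so rows that do not move let the fingers close. It gives the time, the measured TCP pose, the force, the opening and the grip force at its end, in the units of the state.
- state(): the state, without advancing time (a new reading comes with each control period).
- get_image(name): name is "scene" or "top" or "wrist"; returns (picture, depth): 400x640x3 uint8, red, green, blue; 400x640 float32, m along the optical axis (not along the pixel's ray), 0 where there is no reading.
- camera_params(name): a dict with "vfov" (degrees; the focal length in pixels is half the picture's height over the tangent of half this angle, whatever the lens; pixels are square), "cx", "cy" (the principal point, pixels), "xyz" and "rotation" of the camera in the world; the wrist camera has in their place "T_tool_cam" (4x4, takes a point from camera to tool coordinates, whose origin is the TCP and whose axes are the flange's). Camera axes: x right, y down, z forward; pixel columns grow to the right and rows downward; lengths in m; the calibration is good to about 2 mm. A picture is of the moment at which its call begins: read the wrist's pose just before it. camera_params takes no time and is no camera call.
- close_job(): hands the job in; it is judged then, once.
The state is a dict: "t": time; "joint_pos": joint angles; "qd": joint speeds; "effort": joint torques, N m; "eef_pos": TCP position; "ee_rot": TCP orientation; "wrist_force": force on the tool from outside, world axes, zero at the start; "torque": the same for the moment, N m; "gripper_width": finger opening in m; "grip_force": force on a finger pad.
Only numpy, scipy, OpenCV 4.12 (cv2) and the standard library are available. Lean on these libraries where they do the work, as an engineer would, in place of code of your own. Each camera call takes 0.05 s, during which the arm holds its last target. There are 200 camera calls.

TASK

Put every black frame corner from the bench into the sloping feeder chute, right side up and pointed nose first down the slope, so that they lie in line in its straight channel. Keep the yellow child-lock tab home until they are all in; then slide the tab fully aside, press the red button fully down, and slide the tab fully back over the button. Leave the other things on the bench where they are.

Things in the scene. Friction and masses are not known exactly. Their poses are not given: they have to be found in the camera images.
- corner1: loose black resin frame corner (None: absent), 25-50 g. Foot 10 mm thick: straight part 26 long (x) x 32 wide, then a 16 mm pointed 45-degree nose to +x, white dot on it. On the straight part's middle a rib to grip: 24 long (x) x 10 thick (y), from z = 10 to 34. Origin: underside of the straight part's middle; nose tip x = 29, tail x = -13. Starts right side up on the bench, any heading
- corner2: loose black resin frame corner (None: absent), 25-50 g. Foot 10 mm thick: straight part 26 long (x) x 32 wide, then a 16 mm pointed 45-degree nose to +x, white dot on it. On the straight part's middle a rib to grip: 24 long (x) x 10 thick (y), from z = 10 to 34. Origin: underside of the straight part's middle; nose tip x = 29, tail x = -13. Starts right side up on the bench, any heading
- corner3: loose black resin frame corner (None: absent), 25-50 g. Foot 10 mm thick: straight part 26 long (x) x 32 wide, then a 16 mm pointed 45-degree nose to +x, white dot on it. On the straight part's middle a rib to grip: 24 long (x) x 10 thick (y), from z = 10 to 34. Origin: underside of the straight part's middle; nose tip x = 29, tail x = -13. Starts right side up on the bench, any heading
- corner4: loose black resin frame corner (None: absent), 25-50 g. Foot 10 mm thick: straight part 26 long (x) x 32 wide, then a 16 mm pointed 45-degree nose to +x, white dot on it. On the straight part's middle a rib to grip: 24 long (x) x 10 thick (y), from z = 10 to 34. Origin: underside of the straight part's middle; nose tip x = 29, tail x = -13. Starts right side up on the bench, any heading
- corner5: loose black resin frame corner (None: absent), 25-50 g. Foot 10 mm thick: straight part 26 long (x) x 32 wide, then a 16 mm pointed 45-degree nose to +x, white dot on it. On the straight part's middle a rib to grip: 24 long (x) x 10 thick (y), from z = 10 to 34. Origin: underside of the straight part's middle; nose tip x = 29, tail x = -13. Starts right side up on the bench, any heading
- corner6: loose black resin frame corner (None: absent), 25-50 g. Foot 10 mm thick: straight part 26 long (x) x 32 wide, then a 16 mm pointed 45-degree nose to +x, white dot on it. On the straight part's middle a rib to grip: 24 long (x) x 10 thick (y), from z = 10 to 34. Origin: underside of the straight part's middle; nose tip x = 29, tail x = -13. Starts right side up on the bench, any heading
- trough: slippery aluminium chute, fixed, place varies, sloping 25 deg down towards the robot; corners slide down by themselves. Origin: floor, mid-width, at the face of the stop at the low end (26 mm above the bench). +x uphill along the floor, y across, z square to the floor. Straight channel x = 0 to 250, 37 mm wide. Walls and stop 12 mm high. A corner lying nose downhill has its x against trough x
- mouth (a point): point on the chute's floor, mid-width, at trough x = 290 mm, in the middle of the blue funnel (x = 250 to 338: walls 12 mm high flare from 37 to 66 mm apart; floor plate 74 mm wide): a good place to release a corner. Axes as trough. Six corners in line fill x = 0 to 252
- pod: grey control box, fixed, place and heading vary, 110 (x) x 160 (y) x 45 mm high; origin: centre of its underside. Carries the button, centred at x = 0, y = -30, and the lock tab. Two steel guide rails 6 mm wide stand at x = +-27 mm, y = -56 to 62, up to z = 59
- button (a joint): travel of the red push button, 0 (up) to 0.006 m (fully down); springs back, about 5 N when fully down
- button_top (a point): centre of the top of the round red button, 32 mm across, 55 mm above the bench when up; moves down when pressed
- lock_tab (a joint): yellow child-lock tab: 0 (home, its plate covers the button 5 mm above it, so it cannot be pressed) to 0.055 m (fully aside); slides along the pod's +y, stays where left, needs about 2 N
- tab_grip (a point): middle of the top edge of the tab's upright fin, 90 mm above the bench. Fin 10 mm thick along pod y, 32 long along pod x, 26 high above the tab's plate (60 x 44 mm, 4 thick, top 64 mm above the bench). Tab home: fin's middle 17 mm to the pod's +y of the button's centre. Axes as pod
- pliers: chrome pliers lying near the robot, about 175 x 50 x 12 mm; bystander, leave alone; origin at its underside
- t_square: aluminium T-square lying across the back, 410 x 160 mm; bystander, leave alone; origin at its underside
- glue: white glue bottle with orange cap, 56 mm across, 150 mm tall; bystander, leave alone; origin at its underside
- tape: brown tape roll, 100 mm across, 24 mm high; bystander, leave alone; origin at its underside
- moulding: dark wooden moulding stick with gilt edge, 220 x 32 x 20 mm; bystander, leave alone; origin at its underside

How it is judged:
On the way, in this order (a step that is already met when the one before it is completed fails the run):
1. all corners present lie in the chute's channel, right side up, nose downhill, with the tab still home (x of corner1 in the frame of trough between 0.01 and 0.255 m and y of corner1 in the frame of trough between -0.01 and 0.01 m and z of corner1 in the frame of trough between -0.004 and 0.006 m and angle between each of corner1, corner2, corner3, corner4, corner5, corner6's own x axis and vertical above 1.8 rad and angle between the y axis of each of corner1, corner2, corner3, corner4, corner5, corner6 and the y axis of trough, either way round below 0.3 rad and angle between the z axis of each of corner1, corner2, corner3, corner4, corner5, corner6 and the z axis of trough, either way round below 0.15 rad and linear speed of each of corner1, corner2, corner3, corner4, corner5, corner6 below 0.03 m/s and x of corner2 in the frame of trough between 0.01 and 0.255 m and y of corner2 in the frame of trough between -0.01 and 0.01 m and z of corner2 in the frame of trough between -0.004 and 0.006 m and x of corner3 in the frame of trough between 0.01 and 0.255 m and y of corner3 in the frame of trough between -0.01 and 0.01 m and z of corner3 in the frame of trough between -0.004 and 0.006 m and x of corner4 in the frame of trough between 0.01 and 0.255 m and y of corner4 in the frame of trough between -0.01 and 0.01 m and z of corner4 in the frame of trough between -0.004 and 0.006 m and x of corner5 in the frame of trough between 0.01 and 0.255 m and y of corner5 in the frame of trough between -0.01 and 0.01 m and z of corner5 in the frame of trough between -0.004 and 0.006 m and x of corner6 in the frame of trough between 0.01 and 0.255 m and y of corner6 in the frame of trough between -0.01 and 0.01 m and z of corner6 in the frame of trough between -0.004 and 0.006 m and value of joint lock_tab below 0.01 m), for 0.3 s.
2. the lock tab is slid fully aside (value of joint lock_tab above 0.045 m), for 0.1 s.
3. the red button is pressed fully down (value of joint button above 0.0045 m), for 0.05 s.
4. the lock tab is back over the button (value of joint lock_tab below 0.008 m), for 0.2 s.
At the end, for the whole second after the job is handed in: Every corner present lies at rest in the straight channel (origin 10 to 255 mm up from the stop, within 10 mm of mid-width, foot on the floor within 6 mm, heading within 0.3 rad, flat within 0.15 rad), nose downhill; the tab is within 8 mm of home and the button is up (x of corner1 in the frame of trough between 0.01 and 0.255 m and y of corner1 in the frame of trough between -0.01 and 0.01 m and z of corner1 in the frame of trough between -0.004 and 0.006 m and angle between each of corner1, corner2, corner3, corner4, corner5, corner6's own x axis and vertical above 1.8 rad and angle between the y axis of each of corner1, corner2, corner3, corner4, corner5, corner6 and the y axis of trough, either way round below 0.3 rad and angle between the z axis of each of corner1, corner2, corner3, corner4, corner5, corner6 and the z axis of trough, either way round below 0.15 rad and linear speed of each of corner1, corner2, corner3, corner4, corner5, corner6 below 0.03 m/s and x of corner2 in the frame of trough between 0.01 and 0.255 m and y of corner2 in the frame of trough between -0.01 and 0.01 m and z of corner2 in the frame of trough between -0.004 and 0.006 m and x of corner3 in the frame of trough between 0.01 and 0.255 m and y of corner3 in the frame of trough between -0.01 and 0.01 m and z of corner3 in the frame of trough between -0.004 and 0.006 m and x of corner4 in the frame of trough between 0.01 and 0.255 m and y of corner4 in the frame of trough between -0.01 and 0.01 m and z of corner4 in the frame of trough between -0.004 and 0.006 m and x of corner5 in the frame of trough between 0.01 and 0.255 m and y of corner5 in the frame of trough between -0.01 and 0.01 m and z of corner5 in the frame of trough between -0.004 and 0.006 m and x of corner6 in the frame of trough between 0.01 and 0.255 m and y of corner6 in the frame of trough between -0.01 and 0.01 m and z of corner6 in the frame of trough between -0.004 and 0.006 m and value of joint lock_tab below 0.008 m and value of joint button below 0.002 m); the robot touches nothing.
It fails at once if the pliers is moved by more than 30 mm (distance of pliers from where it was at the start of the episode above 0.03 m).
It fails at once if the t-square is moved by more than 30 mm (distance of t_square from where it was at the start of the episode above 0.03 m).
It fails at once if the glue is moved by more than 30 mm (distance of glue from where it was at the start of the episode above 0.03 m).
It fails at once if the tape is moved by more than 30 mm (distance of tape from where it was at the start of the episode above 0.03 m).
It fails at once if the moulding is moved by more than 30 mm (distance of moulding from where it was at the start of the episode above 0.03 m).
Of corner1, corner2, corner3, corner4, corner5, corner6 only 4 to 6 are there at a start; the rules pass over those that are not, and their reading is None.
At some moment in a run one of corner1, corner2, corner3, corner4, corner5, corner6 may be knocked a few centimetres aside while the robot is not near it.
It also fails if it takes over 210 s, if anything falls off the work surface, if the arm or the gripper's body presses on something with over 40 N, if the wrist force passes 120 N, or if a joint passes its speed limit or range.

## Working session

There is one attempt and no reset: what is moved stays moved. The work goes in short steps, Python scripts to look and compute and a shell command to move; the robot and the scene stay as the last step left them, time stands still between calls to the robot, and variables do not carry over. Pictures are saved under pics/ and viewed, at most 14 in all, crops included, and the job is handed in when it is done.

```bash
ls; mkdir -p pics
cat > h.py <<'E'
import numpy as np, cv2
from bench import state, get_image, camera_params, close_job
def cam(name):
    s=state(); p=camera_params(name); im,d=get_image(name)
    f=im.shape[0]/2/np.tan(np.radians(p['vfov'])/2)
    if 'xyz' in p: R=np.array(p['rotation']);t=np.array(p['xyz'])
    else:
        T=np.array(p['T_tool_cam']);Re=np.array(s['ee_rot']);R=Re@T[:3,:3];t=Re@T[:3,3]+np.array(s['eef_pos'])
    return im,d,f,p['cx'],p['cy'],R,t
def cloud(c):
    im,d,f,cx,cy,R,t=c
    v,u=np.mgrid[:d.shape[0],:d.shape[1]]
    P=np.stack([(u-cx)/f*d,(v-cy)/f*d,d],-1)@R.T+t
    P[d<=0]=np.nan
    return P
E
python3 - <<'E'
from h import *
s=state();print({k:np.round(v,3).tolist() for k,v in s.items()})
c=cam('top');cv2.imwrite('pics/top.png',c[0][...,::-1]);np.savez('top.npz',im=c[0],P=cloud(c))
c=cam('scene');cv2.imwrite('pics/scene.png',c[0][...,::-1])
for n in('top','wrist'):print(camera_params(n))
E
```

```text
pics
{'t': 0.0, 'joint_pos': [1.06, 0.313, 1.498, 0.0, 1.331, -0.223], 'qd': [-0.002, 0.0, -0.001, -0.002, -0.001, -0.002], 'effort': [0.001, -40.221, -25.228, 0.069, 0.035, -0.0], 'eef_pos': [0.149, 0.503, 0.204], 'ee_rot': [[-0.959, 0.284, -0.001], [0.284, 0.959, -0.001], [0.0, -0.001, -1.0]], 'wrist_force': [-0.17, -0.04, 0.378], 'torque': [0.003, 0.013, -0.053], 'grip_force': 0.0, 'gripper_width': 0.088}
{'vfov': 44.67796232974695, 'cx': 313.8493335787569, 'cy': 191.030315167068, 'xyz': array([ 0.28960691, -0.00231229,  1.49980301]), 'rotation': array([[ 0.00747666, -0.98247998,  0.18621813],
       [-0.99990886, -0.00525185,  0.01243778],
       [-0.01124188, -0.18629415, -0.9824297 ]])}
{'vfov': 68.1798162173985, 'cx': 325.96878950390095, 'cy': 195.4849091198223, 'T_tool_cam': array([[ 7.13923976e-04, -9.56831321e-01, -2.90642931e-01,
         7.42074265e-02],
       [ 9.99999735e-01,  6.41526910e-04,  3.44377017e-04,
         5.55156828e-05],
       [-1.43055455e-04, -2.90643099e-01,  9.56831526e-01,
        -1.79621902e-01],
       [ 0.00000000e+00,  0.00000000e+00,  0.00000000e+00,
         1.00000000e+00]])}
```

View pics/top.png

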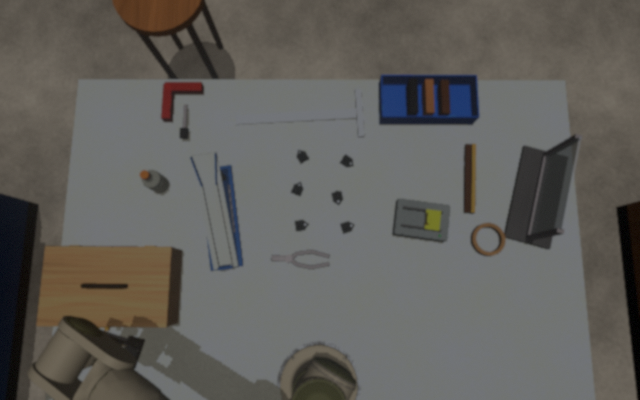

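View pics/scene.png

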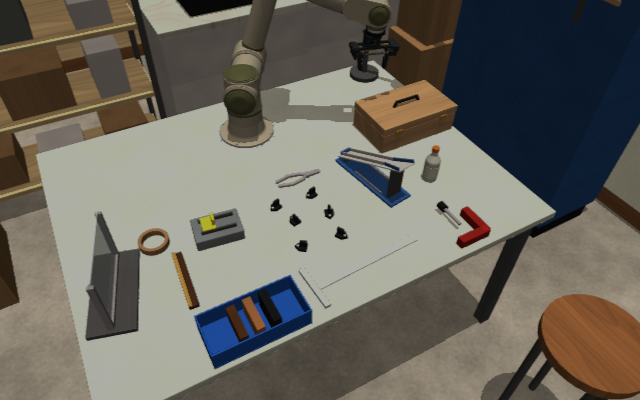

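The top view shows six corners near (302,156), (347,160), (297,188), (337,197), (300,225) and (347,227). The chute runs from (203,155) to (226,268), the pod is at (421,220), the pliers at (300,259), and the glue at (150,180) beside the funnel.

Run:
```python
from h import *
z=np.load('top.npz');im=z['im'];P=z['P']
np.set_printoptions(precision=3,suppress=True)
g=im.max(2)
m=((g<60)&(P[...,2]>-0.02)).astype(np.uint8);m[:,:270]=0;m[:,375:]=0;m[:140]=0;m[240:]=0
n,l,st,ce=cv2.connectedComponentsWithStats(m)
for i in range(1,n):
    if st[i,4]>15: print(ce[i],st[i,4],np.nanmedian(P[l==i],0),np.nanmax(P[l==i][:,2]))
# pod
for (u,v) in [(398,202),(447,208),(443,238),(395,232),(433,219),(205,156),(224,265),(237,262),(208,180),(218,220),(152,180),(226,170),(150,178)]: print((u,v),P[v,u],im[v,u])
big=cv2.resize(im[140:280,180:260],None,fx=5,fy=5,interpolation=cv2.INTER_CUBIC)
big2=cv2.resize(im[185:255,380:460],None,fx=4,fy=4,interpolation=cv2.INTER_CUBIC)
o=np.zeros((600,730,3),np.uint8);o[:600,:400]=big[:600];o[:280,405:725]=big2
cv2.imwrite('pics/z.png',cv2.convertScaleAbs(o[...,::-1],alpha=1.6))
```

```text
[302.028 156.437] 71 [0.681 0.054 0.014] 0.0398959382646471
[345.955 160.716] 67 [ 0.667 -0.083  0.014] 0.0404026832699258
[297.028 189.493] 71 [0.575 0.068 0.014] 0.04145179025667067
[336.896 196.164] 67 [ 0.554 -0.055  0.013] 0.03902151846359381
[299.735 225.059] 68 [0.463 0.058 0.012] 0.0398833753126262
[346.    226.971] 68 [ 0.457 -0.082  0.015] 0.04141829425399757
(398, 202) [ 0.533 -0.238  0.047] [72 75 73]
(447, 208) [ 0.515 -0.385  0.047] [81 85 84]
(443, 238) [ 0.425 -0.37   0.044] [78 81 81]
(395, 232) [ 0.443 -0.228  0.04 ] [69 72 72]
(433, 219) [ 0.48  -0.338  0.061] [112 115  38]
(205, 156) [0.641 0.323 0.171] [113 116 113]
(224, 265) [0.342 0.285 0.024] [71 76 83]
(237, 262) [0.351 0.248 0.012] [85 91 96]
(208, 180) [0.578 0.318 0.14 ] [113 115 115]
(218, 220) [0.47  0.296 0.083] [112 115 111]
(152, 180) [0.583 0.49  0.11 ] [77 77 72]
(226, 170) [0.638 0.294 0.008] [34 45 63]
(150, 178) [0.587 0.493 0.12 ] [56 54 50]
```

View pics/z.png

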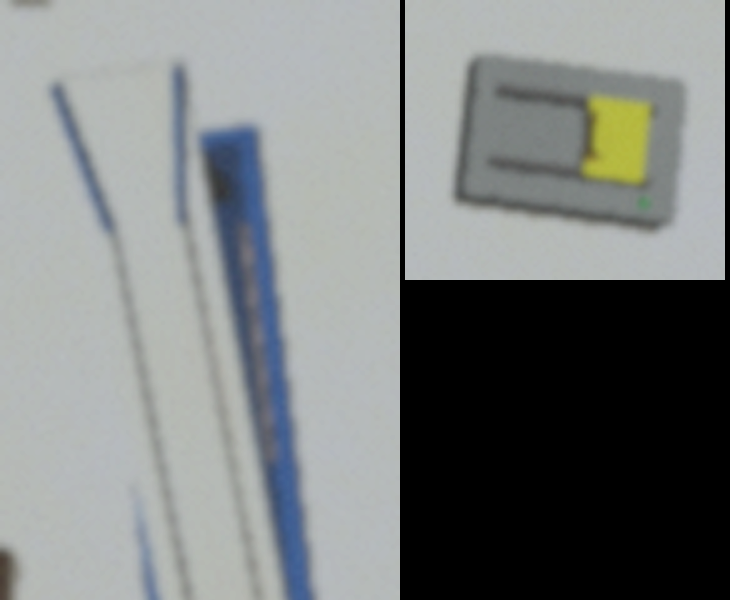

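Chute floor (straight to the stop) and pod are readable, with the green lamp at the pod's button end. I'll raise the wrist over the middle for a closer, sharper look at everything.

```bash
cat >> h.py <<'E'
np.set_printoptions(precision=4,suppress=True)
def go(x,y,z,ang=None,p0=None,a0=None):
    """print tool-axis scaled shift (total) to reach target TCP; ang = world heading of tool y axis, rad"""
    s=state(); R=np.array(s['ee_rot']); p=np.array(s['eef_pos']) if p0 is None else np.array(p0)
    a=np.arctan2(R[1,1],R[0,1]) if a0 is None else a0
    ty=np.array([np.cos(a),np.sin(a),0]);tz=np.array([0,0,-1.]);tx=np.cross(ty,tz)
    d=np.array([x,y,z])-p
    turn=0
    if ang is not None:
        turn=(a-ang+np.pi/2)%np.pi-np.pi/2   # tool z down: + turn = world clockwise
    u=np.array([d@tx,d@ty,d@tz])/0.6
    n=max(np.linalg.norm(u)*.6/.05,abs(np.degrees(turn))/8.59)
    print('from',p,'a',round(a,3),'units',u,'yaw',round(np.degrees(turn)/45,3),'min rows',round(n,1),'q6',round(s['joint_pos'][5],2),'w',round(s['gripper_width'],3),'F',np.array(s['wrist_force']))
E
python3 -m inch '[[1,-0.05,-0.048,-0.045,0],[1,-0.058,-0.045,-0.03,0],[1,-0.058,-0.045,-0.03,0],[1,-0.058,-0.045,-0.03,0],[1,-0.058,-0.045,-0.03,0],[1,-0.058,-0.045,-0.03,0],[1,-0.058,-0.045,-0.03,0],[1,-0.058,-0.045,-0.03,0],[1,-0.058,-0.045,-0.03,0],[1,-0.058,-0.045,-0.02,0]]'
python3 -m inch '[[1,0,0,0,0],[1,0,0,0,0]]'
python3 - <<'E'
from h import *
c=cam('wrist');np.savez('w1.npz',im=c[0],P=cloud(c),f=c[2],cx=c[3],cy=c[4],R=c[5],t=c[6]);cv2.imwrite('pics/w1.png',cv2.convertScaleAbs(c[0][...,::-1],alpha=1.4))
print(state()['eef_pos'],c[6])
E
```

```text
t: 1.1
eef_pos: [0.4017, 0.1437, 0.3891]
ee_rot: [[-0.959, 0.284, 0.001], [0.284, 0.959, 0.0], [-0.001, 0.0, -1.0]]
wrist_force: [0.4, 0.6, 0.5]
gripper_width: 0.0883
grip_force: 0.0
t: 1.3
eef_pos: [0.4011, 0.145, 0.3876]
ee_rot: [[-0.958, 0.286, -0.001], [0.286, 0.958, 0.0], [0.001, -0.0, -1.0]]
wrist_force: [-0.8, -0.1, 0.4]
gripper_width: 0.0881
grip_force: 0.0
[0.4006 0.1457 0.3876] [0.3302 0.1662 0.5673]
```

View pics/w1.png

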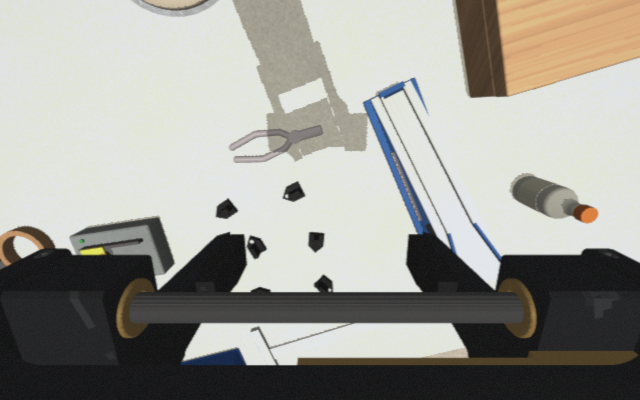

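The wrist view shows the chute (stop near (390,90), funnel from about (450,235)), the pod at (120,250), and corners at (227,208), (292,192), (256,246), (316,240), (323,283), (260,290). Next I fit the chute.

Run:
```python
from h import *
def fit(P,im,name):
    Q=P.reshape(-1,3);C=im.reshape(-1,3).astype(int);ok=np.isfinite(Q).all(1)&(Q[:,0]>.3)&(Q[:,0]<.72)&(Q[:,1]>.2)&(Q[:,1]<.4)&(Q[:,2]>.035)&(Q[:,2]<.2)
    Q=Q[ok];C=C[ok];white=(C.max(1)-C.min(1)<20)
    A=Q[white];rng=np.random.default_rng(0);best=0
    for _ in range(500):
        q=A[rng.choice(len(A),3,False)];n=np.cross(q[1]-q[0],q[2]-q[0]);n/=np.linalg.norm(n)+1e-12
        if abs(n[2])<.8:continue
        k=abs((A-q[0])@n)<.0025
        if k.sum()>best:best=k.sum();K=k
    m=A[K].mean(0);n=np.linalg.svd(A[K]-m,full_matrices=False)[2][2];n*=np.sign(n[2])
    print(name,best,len(A),'slope',np.degrees(np.arccos(n[2])),'az',np.degrees(np.arctan2(n[1],n[0])),'m',m)
    F=A[K]
    # walls: 6-14mm above plane
    h=(Q-m)@n
    W=Q[(h>.007)&(h<.016)]
    return m,n,F,Q,h,W
z=np.load('w1.npz');z2=np.load('top.npz')
for nm,zz in (('wrist',z),('top',z2)):
    m,n,F,Q,h,W=fit(zz['P'],zz['im'],nm)
    # floor strip axis: channel floor points z< .026+.25*sin25
    z0=.026
    ex=-np.array([n[0],n[1],0]);ex/=np.linalg.norm(ex);
    up=ex*np.cos(np.radians(25))+np.array([0,0,np.sin(np.radians(25))])
    # use floor edges: for bins of along coordinate, y min/max
    lat=np.cross([0,0,1],ex)
    a=F@ex;l=F@lat
    for lo in np.arange(a.min(),a.max(),.03):
        k=(a>lo)&(a<lo+.03)
        if k.sum()>10:
            lo5,hi5=np.percentile(l[k],[2,98]);c=(lo5+hi5)/2
            # centre point world
            xy=ex*(lo+.015)+lat*c
            print('  z %.3f width %.3f centre %.4f %.4f n%d'%(F[k][:,2].mean(),hi5-lo5,xy[0],xy[1],k.sum()))
    # walls
    a=W@ex;l=W@lat;print('walls',len(W))
    for lo in np.arange(a.min(),a.max(),.04):
        k=(a>lo)&(a<lo+.04);
        if k.sum()>10:
            hist=np.histogram(l[k],bins=20);mid=np.median(l[k]);
            print('  ',k.sum(),'z',W[k][:,2].mean(),'L',np.median(l[k&(l<mid)]),'R',np.median(l[k&(l>=mid)]))
```

```text
wrist 6992 8301 slope 25.028491912109008 az -171.0975413512987 m [0.5035 0.3074 0.1012]
  z 0.041 width 0.072 centre 0.3760 0.2860 n620
  z 0.055 width 0.072 centre 0.4056 0.2908 n709
  z 0.069 width 0.072 centre 0.4353 0.2952 n733
  z 0.083 width 0.071 centre 0.4649 0.2999 n749
  z 0.097 width 0.072 centre 0.4946 0.3046 n789
  z 0.111 width 0.071 centre 0.5242 0.3093 n809
  z 0.125 width 0.072 centre 0.5539 0.3137 n843
  z 0.139 width 0.067 centre 0.5831 0.3211 n736
  z 0.153 width 0.054 centre 0.6117 0.3320 n676
  z 0.164 width 0.035 centre 0.6411 0.3383 n327
walls 1282
   201 z 0.04140182232540263 L 0.20496233109564546 R 0.24370220331230524
   160 z 0.0612675336400426 L 0.2038110544620768 R 0.24450178104098924
   173 z 0.07983748514460781 L 0.2036175993163421 R 0.24465344097503622
   175 z 0.0986487224515874 L 0.20387220794271918 R 0.24452825504539166
   186 z 0.11729518326770626 L 0.20350421814235958 R 0.24431720941785043
   196 z 0.13612406197466412 L 0.2035840007632112 R 0.24451825965243204
   159 z 0.15295079048627513 L 0.20183267959266543 R 0.25036134111943986
   31 z 0.16610
[... 498 characters left out ...]
2 centre 0.5788 0.3195 n162
  z 0.152 width 0.072 centre 0.6085 0.3237 n146
  z 0.165 width 0.069 centre 0.6382 0.3277 n129
walls 378
   53 z 0.042071628105182314 L 0.21143561303834468 R 0.2498612511522162
   51 z 0.06115733231710168 L 0.21071088218488837 R 0.25158900360333847
   44 z 0.0809010718173568 L 0.21022949298853857 R 0.2517509588285085
   44 z 0.09837664455321789 L 0.21056235851146948 R 0.2525148521772681
   46 z 0.1176698792459956 L 0.21185207405078782 R 0.2529140241297503
   48 z 0.13580715366098853 L 0.21237904741075364 R 0.2534100490938933
   48 z 0.15339353285124294 L 0.20855057988569614 R 0.2591712221429589
   43 z 0.1714067020969738 L 0.20228140586632165 R 0.2644817138350143
```

```bash
cat >> h.py <<'E'
MOUTH=np.array([.603,.322,.1486]);UP=np.radians(8.8)
def corners(im,P,dark=70):
    Z=P[...,2];ok=np.isfinite(Z)&(Z>.003)&(Z<.05)&(P[...,0]>.35)&(P[...,0]<.76)&(abs(P[...,1])<.17)
    m=(ok&(im.max(2)<dark)).astype(np.uint8)
    n,l,st,ce=cv2.connectedComponentsWithStats(m,connectivity=8);out=[]
    for i in range(1,n):
        if st[i,4]<60: continue
        Q=P[l==i];top=Q[Q[:,2]>.029][:,:2]
        if len(top)<15 : continue
        (o,wh,an)=cv2.minAreaRect((top*1000).astype(np.float32)); 
        mm=top.mean(0);U,S,V=np.linalg.svd(top-mm,full_matrices=False);ax=V[0]
        o=np.array(o)/1000
        k=l==i; kk=cv2.dilate(k.astype(np.uint8),np.ones((5,5)))>0
        A=P[kk&ok][:,:2]; pr=(A-o)@ax
        if pr.max()<-pr.min(): ax=-ax;pr=-pr
        out.append((o,np.arctan2(ax[1],ax[0])))
        print('px',ce[i].round(),'n',st[i,4],'o',o,'z',np.percentile(Q[:,2],98).round(4),'rib',np.round(sorted(wh),1),'ext',pr.max().round(3),pr.min().round(3),'head deg',np.degrees(out[-1][1]).round(1))
    return out
def plan(o,phi):
    s=state();q1=np.arctan2(o[1],o[0]);a_now=s['joint_pos'][0]-s['joint_pos'][5]
    for sg in (1,-1):
        ap=UP+np.pi+sg*np.pi/2; ap=(ap+np.pi)%(2*np.pi)-np.pi
        dphi=(UP+np.pi-phi+np.pi)%(2*np.pi)-np.pi   # either dir
        for k in(0,2*np.pi,-2*np.pi):
            ag=ap-dphi+k;q6=q1-ag
            if abs(q6)<2.8: print('grasp a',round(ag,3),'q6',round(q6,2),'place a',round(ap,3),'turn to grasp',round(-np.degrees(ag-a_now)/45,3),'then to place',round(-np.degrees(ap-ag)/45,3))
E
python3 - <<'E'
from h import *
z=np.load('w1.npz');
for o,p in corners(z['im'],z['P']): plan(o,p)
E
```

```text
px [294. 192.] n 248 o [0.4666 0.0615] z 0.0351 rib [10.  23.1] ext 0.028 -0.013 head deg -78.8
px [225. 209.] n 248 o [ 0.4618 -0.0811] z 0.0352 rib [ 9.8 24.2] ext 0.027 -0.013 head deg -72.5
px [316. 241.] n 225 o [0.5766 0.0703] z 0.0355 rib [ 8.1 23.2] ext 0.029 -0.014 head deg -17.0
px [256. 247.] n 237 o [ 0.5587 -0.0539] z 0.0348 rib [ 7.8 23.5] ext 0.028 -0.014 head deg -167.0
px [323. 284.] n 193 o [0.6808 0.0536] z 0.0349 rib [ 7.4 22.3] ext 0.027 -0.015 head deg 43.2
grasp a 0.195 q6 -0.06 place a -1.417 turn to grasp 1.385 then to place 2.053
grasp a 0.305 q6 -0.48 place a -1.417 turn to grasp 1.245 then to place 2.193
grasp a -2.837 q6 2.66 place a 1.724 turn to grasp 5.245 then to place -5.807
grasp a 1.274 q6 -1.15 place a -1.417 turn to grasp 0.011 then to place 3.427
grasp a -1.868 q6 1.99 place a 1.724 turn to grasp 4.011 then to place -4.573
grasp a -1.343 q6 1.25 place a -1.417 turn to grasp 3.344 then to place 0.094
grasp a 1.798 q6 -1.89 place a 1.724 turn to grasp -0.656 then to place 0.094
grasp a 2.325 q6 -2.25 place a -1.417 turn to grasp -1.327 then to place 4.765
grasp a -0.817 q6 0.9 place a 1.724 turn to grasp 2.673 then to place -3.235
```

Run:
```python
from h import *
go(.5766,.0703,.15,1.274)
```

```text
from [0.4006 0.1457 0.3876] a 1.283 units [-0.317  -0.0373  0.396 ] yaw 0.011 min rows 6.1 q6 -1.21 w 0.088 F [ 0.4557  0.0607 -0.4603]
```

```bash
python3 -m inch '[[1,-0.04,-0.005,0.05,0.011],[1,-0.04,-0.005,0.05,0],[1,-0.04,-0.005,0.05,0],[1,-0.04,-0.005,0.05,0],[1,-0.04,-0.005,0.05,0],[1,-0.04,-0.005,0.05,0],[1,-0.04,-0.005,0.05,0],[1,-0.037,-0.002,0.046,0],[1,0,0,0,0],[1,0,0,0,0]]'
python3 - <<'E'
from h import *
im,d,*r=c=cam('wrist')
cs=corners(im,cloud(c))
o=min(cs,key=lambda k:np.hypot(*(k[0]-[.5766,.0703])))
plan(*o);go(*o[0],.0125,o[1]+np.pi/2)
E
```

```text
t: 2.35
eef_pos: [0.5758, 0.0702, 0.1505]
ee_rot: [[-0.957, 0.291, -0.001], [0.291, 0.957, 0.0], [0.001, -0.0, -1.0]]
wrist_force: [-0.7, 0.9, 1.4]
gripper_width: 0.088
grip_force: 0.0
px [284.  79.] n 1044 o [0.4669 0.0615] z 0.0349 rib [10.2 23.7] ext 0.029 -0.013 head deg -80.6
px [155. 117.] n 1098 o [ 0.4619 -0.0806] z 0.0349 rib [10.5 23.7] ext 0.029 -0.014 head deg -70.0
px [326. 179.] n 811 o [0.5767 0.0702] z 0.035 rib [10.  23.6] ext 0.029 -0.013 head deg -21.0
px [215. 191.] n 852 o [ 0.5592 -0.0543] z 0.035 rib [ 9.2 23.3] ext 0.028 -0.013 head deg -169.6
px [340. 263.] n 694 o [0.6826 0.0536] z 0.0347 rib [ 9.6 24.1] ext 0.028 -0.013 head deg 33.6
grasp a 1.204 q6 -1.08 place a -1.417 turn to grasp 0.092 then to place 3.337
grasp a -1.938 q6 2.06 place a 1.724 turn to grasp 4.092 then to place -4.663
from [0.5761 0.0701 0.1515] a 1.276 units [-0.0011  0.0005  0.2317] yaw 0.092 min rows 2.8 q6 -1.36 w 0.088 F [0.8301 0.2088 0.394 ]
```

```bash
python3 -m inch '[[0.6,-0.001,0,0.06,0.092],[0.6,0,0,0.06,0],[0.6,0,0,0.06,0],[0.6,0,0,0.05,0],[0.6,0,0,0,0],[0,0,0,0,0],[0,0,0,0,0],[0,0,0,0,0],[0,0,0,0,0],[0,0,0,0,0]]' 25
python3 - <<'E'
from h import *
go(MOUTH[0],MOUTH[1],.26,-1.417)
E
```

```text
t: 3.4
eef_pos: [0.5773, 0.0686, 0.013]
ee_rot: [[-0.933, 0.36, 0.001], [0.36, 0.933, -0.0], [-0.001, 0.0, -1.0]]
wrist_force: [-0.3, -0.6, -0.2]
gripper_width: 0.0155
grip_force: 0.0
from [0.5773 0.0686 0.013 ] a 1.202 units [ 0.1123  0.4094 -0.4116] yaw -0.665 min rows 7.1 q6 -1.29 w 0.016 F [-0.2974 -0.5989 -0.2194]
```

```bash
python3 -m inch '[[0,0,0,0,0],[0,0,0,0,0],[0,0,0,-0.06,0],[0,0,0,-0.08,0],[0,0,0.03,-0.07,0],[0,0.015,0.055,-0.055,0],[0,0.015,0.055,-0.055,0],[0,0.015,0.055,-0.05,0],[0,0.015,0.055,-0.04,0],[0,0.015,0.055,0,0]]' 25
python3 -m inch '[[0,0.019,0.055,0,0],[0,0.018,0.05,0,0],[0,0,0,0,0.19],[0,0,0,0,0.19],[0,0,0,0,0.19],[0,0,0,0,0.19],[0,0,0,0,0.19],[0,0,0,0,0.19],[0,0,0,0,0.19],[0,0,0,0,0.19]]'
python3 -m inch '[[0,0,0,0,0.19],[0,0,0,0,0.19],[0,0,0,0,0.19],[0,0,0,0,0.19],[0,0,0,0,0.19],[0,0,0,0,0.19],[0,0,0,0,0.19],[0,0,0,0,0.19],[0,0,0,0,0.19],[0,0,0,0,0]]'
python3 - <<'E'
from h import *
print(state()['grip_force'])
go(MOUTH[0],MOUTH[1],MOUTH[2]+.022,-1.417)
c=cam('wrist');cv2.imwrite('pics/w2.png',cv2.convertScaleAbs(c[0][...,::-1],alpha=1.4))
E
```

```text
t: 4.4
eef_pos: [0.6018, 0.2572, 0.2624]
ee_rot: [[-0.933, 0.36, 0.006], [0.36, 0.933, 0.001], [-0.005, 0.004, -1.0]]
wrist_force: [0.8, -1.5, 0.3]
gripper_width: 0.0005
grip_force: 0.0
t: 5.4
eef_pos: [0.603, 0.3223, 0.2582]
ee_rot: [[-0.002, 1.0, -0.0], [1.0, 0.002, -0.0], [-0.0, -0.0, -1.0]]
wrist_force: [0.1, -0.2, 0.4]
gripper_width: 0.0003
grip_force: 0.0
t: 6.4
eef_pos: [0.603, 0.3223, 0.2583]
ee_rot: [[0.973, 0.233, -0.0], [0.233, -0.973, -0.0], [-0.0, 0.0, -1.0]]
wrist_force: [-1.4, 1.3, -0.5]
gripper_width: 0.0002
grip_force: 0.0
0.0
from [0.603  0.3223 0.2583] a -1.336 units [-0.0001  0.0004  0.1461] yaw 0.103 min rows 1.8 q6 1.66 w 0.0 F [-1.3739  1.3256 -0.4677]
```

View pics/w2.png

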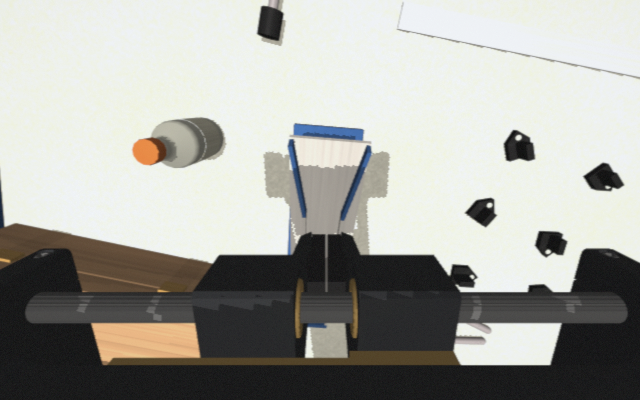

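The gripper came up empty: all six corners are still on the bench, and the one I tried for is at (483,212). The funnel lies centred under the fingers at (330,190). I'll go back and check the grip before lifting this time.

Run:
```python
from h import *
cs=None
go(.5767,.0702,.13)
```

```text
from [0.603  0.3223 0.2583] a -1.331 units [-0.1421  0.3977  0.2138] yaw 0.0 min rows 5.7 q6 1.65 w 0.001 F [ 0.413  -0.0093 -0.0572]
```

Run:
```python
from h import *
go(.5592,-.0543,.13,-1.389)
```

```text
from [0.603  0.3223 0.2583] a -1.331 units [-0.2197  0.5924  0.2138] yaw 0.073 min rows 8.0 q6 1.65 w 0.001 F [ 0.413  -0.0093 -0.0572]
```

```bash
python3 -m inch '[[1,-0.026,0.069,0,0],[1,-0.026,0.069,0,0],[1,-0.024,0.065,0.02,0],[1,-0.024,0.065,0.03,0],[1,-0.024,0.065,0.03,0],[1,-0.024,0.065,0.03,0],[1,-0.024,0.065,0.03,0],[1,-0.024,0.065,0.035,0],[1,-0.024,0.064,0.039,0.073],[1,0,0,0,0]]'
python3 - <<'E'
from h import *
c=cam('wrist')
cs=corners(c[0],cloud(c))
if cs:
    o=min(cs,key=lambda k:np.hypot(*(k[0]-[.559,-.054])))
    plan(*o);go(*o[0],.0115,o[1]+np.pi/2)
E
```

```text
t: 7.45
eef_pos: [0.5559, -0.0575, 0.1272]
ee_rot: [[0.984, 0.176, -0.005], [0.176, -0.984, 0.001], [-0.005, -0.002, -1.0]]
wrist_force: [0.2, 0.2, -0.5]
gripper_width: 0.078
grip_force: 0.0
px [227.  22.] n 1477 o [0.6828 0.0536] z 0.035 rib [10.3 24.3] ext 0.023 -0.013 head deg 30.9
px [377.  68.] n 1257 o [ 0.6736 -0.0823] z 0.035 rib [10.2 23.7] ext 0.029 -0.013 head deg -125.7
px [204. 137.] n 1185 o [0.5775 0.0704] z 0.0349 rib [10.3 23.4] ext 0.028 -0.014 head deg -20.9
px [324. 180.] n 957 o [ 0.5601 -0.0541] z 0.0349 rib [ 9.6 23.9] ext 0.029 -0.013 head deg -168.3
px [204. 239.] n 826 o [0.4676 0.0612] z 0.0344 rib [ 9.7 23. ] ext 0.023 -0.015 head deg -82.7
px [334. 264.] n 851 o [ 0.4625 -0.0805] z 0.0347 rib [10.8 23.2] ext 0.028 -0.013 head deg -72.0
grasp a -1.366 q6 1.27 place a -1.417 turn to grasp -0.033 then to place 0.065
grasp a 1.776 q6 -1.87 place a 1.724 turn to grasp -4.033 then to place 0.065
from [ 0.5569 -0.0555  0.1289] a -1.392 units [ 0.0055 -0.0014  0.1957] yaw -0.033 min rows 2.3 q6 1.08 w 0.082 F [0.0535 0.251  0.4945]
```

```bash
python3 -m inch '[[0.5,0.006,-0.001,0.06,-0.033],[0.5,0,0,0.06,0],[0.5,0,0,0.05,0],[0.5,0,0,0.026,0],[0.5,0,0,0,0],[0,0,0,0,0],[0,0,0,0,0],[0,0,0,0,0],[0,0,0,0,0],[0,0,0,0,0]]' 30
python3 -m inch '[[0,0,0,0,0],[0,0,0,0,0],[0,0,0,0,0],[0,0,0,0,0]]' 30
python3 -m inch '[[0,0,0,-0.02,0],[0,0,0,-0.02,0],[0,0,0,-0.02,0],[0,0,0,0,0]]' 30
```

```text
t: 8.5
eef_pos: [0.5614, -0.0528, 0.0128]
ee_rot: [[0.979, 0.203, 0.001], [0.203, -0.979, -0.0], [0.001, 0.0, -1.0]]
wrist_force: [1.0, 0.2, 0.0]
gripper_width: 0.0067
grip_force: 0.0
t: 8.9
eef_pos: [0.5612, -0.0527, 0.0124]
ee_rot: [[0.979, 0.203, -0.0], [0.203, -0.979, -0.0], [-0.0, 0.0, -1.0]]
wrist_force: [0.2, -0.1, 0.1]
gripper_width: 0.0003
grip_force: 0.0
t: 9.3
eef_pos: [0.5623, -0.053, 0.0508]
ee_rot: [[0.979, 0.203, 0.004], [0.203, -0.979, -0.001], [0.003, 0.002, -1.0]]
wrist_force: [0.5, -0.5, -0.6]
gripper_width: 0.0003
grip_force: 0.0
```

The fingers shut on nothing again, so I'll look from here.

Run:
```python
from h import *
c=cam('wrist');cv2.imwrite('pics/w3.png',cv2.convertScaleAbs(c[0][...,::-1],alpha=1.4))
P=cloud(c);corners(c[0],P);print(state()['eef_pos'])
```

```text
px [206.  14.] n 1448 o [0.6761 0.0496] z 0.0346 rib [ 8.5 10.3] ext 0.02 -0.017 head deg 106.8
px [403.  69.] n 2295 o [ 0.6735 -0.0824] z 0.035 rib [10.6 23.9] ext 0.028 -0.013 head deg -125.2
px [170. 154.] n 2209 o [0.5776 0.07  ] z 0.0346 rib [10.1 23.9] ext 0.029 -0.014 head deg -19.9
px [327. 212.] n 1557 o [ 0.5612 -0.0544] z 0.0347 rib [10. 22.] ext 0.022 -0.012 head deg -168.8
px [332. 332.] n 489 o [ 0.462  -0.0795] z 0.0346 rib [10.6 20.9] ext 0.011 -0.011 head deg 108.3
[ 0.5618 -0.0528  0.0496]
```

View pics/w3.png

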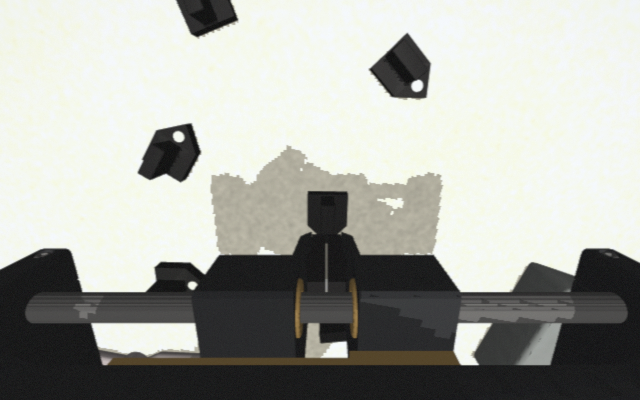

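The corner at (327,212) hasn't moved and is right under the closed fingers, so the fingers may not reach as low as I think. I'll measure the fingertips in tool coordinates from depth.

Run:
```python
from h import *
c=cam('wrist');im,d,f,cx,cy,R,t=c
T=np.array(camera_params('wrist')['T_tool_cam'])
for v in range(188,300,5):
    o=[]
    for u in (315,327,340):
        z=d[v,u];p=T[:3,:3]@np.array([(u-cx)/f*z,(v-cy)/f*z,z])+T[:3,3];o.append((p*1000).round(0).tolist())
    print(v,o,im[v,327])
```

```text
188 [[13.0, -8.0, 49.0], [12.0, 1.0, 50.0], [13.0, 12.0, 50.0]] [128 126 115]
193 [[11.0, -8.0, 42.0], [10.0, 1.0, 43.0], [10.0, 11.0, 43.0]] [18 17 19]
198 [[7.0, -8.0, 40.0], [10.0, 1.0, 32.0], [7.0, 11.0, 40.0]] [19 19 18]
203 [[3.0, -8.0, 41.0], [9.0, 1.0, 21.0], [3.0, 11.0, 39.0]] [14 15 15]
208 [[-1.0, -8.0, 40.0], [7.0, 1.0, 16.0], [-1.0, 11.0, 41.0]] [23 24 24]
213 [[-5.0, -8.0, 40.0], [3.0, 1.0, 16.0], [-6.0, 12.0, 41.0]] [25 24 25]
218 [[-9.0, -8.0, 38.0], [-0.0, 1.0, 16.0], [-10.0, 12.0, 41.0]] [25 24 25]
223 [[-14.0, -8.0, 40.0], [-4.0, 1.0, 17.0], [-14.0, 12.0, 40.0]] [25 25 24]
228 [[-18.0, -8.0, 39.0], [-8.0, 1.0, 16.0], [-18.0, 12.0, 40.0]] [24 24 23]
233 [[-27.0, -9.0, 50.0], [-12.0, 1.0, 16.0], [-27.0, 12.0, 50.0]] [24 25 25]
238 [[10.0, -5.0, -39.0], [10.0, 1.0, -38.0], [10.0, 8.0, -39.0]] [18 17 18]
243 [[10.0, -5.0, -45.0], [10.0, 1.0, -45.0], [10.0, 7.0, -45.0]] [52 51 48]
248 [[9.0, -5.0, -49.0], [10.0, 1.0, -50.0], [10.0, 7.0, -51.0]] [52 51 48]
253 [[9.0, -5.0, -54.0], [10.0, 1.0, -55.0], [10.0, 7.0, -56.0]] [54 53 50]
258 [[10.0, -5.0, -60.0], [7.0, 1.0, -55.0], [10.0, 7.0, -59.0]] [51 51 47]
263 [[10.0, -4.0, -64.0], [4.0, 1.0, -55.0], [10.0, 6.0, -65.0]] [53 53 48]
268 [[10.0, -4.0, -69.0], [2.0, 1.0, -55.0], [9.0, 6.0, -68.0]] [55 53 51]
273 [[10.0, -4.0, -72.0], [10.0, 1.0, -73.0], [9.0, 6.0, -71.0]] [53 53 49]
278 [[10.0, -4.0, -77.0], [10.0, 1.0, -76.0], [10.0, 6.0, -76.0]] [56 55 52]
283 [[9.0, -4.0, -78.0], [9.0, 1.0, -79.0], [9.0, 6.0, -78.0]] [78 78 75]
288 [[7.0, -4.0, -78.0], [6.0, 1.0, -78.0], [7.0, 6.0, -79.0]] [78 78 77]
293 [[27.0, -3.0, -111.0], [28.0, 1.0, -111.0], [27.0, 4.0, -111.0]] [30 30 30]
298 [[27.0, -3.0, -113.0], [27.0, 1.0, -113.0], [27.0, 4.0, -113.0]] [38 38 37]
```

Run:
```python
from h import *
c=cam('wrist');im,d,f,cx,cy,R,t=c
T=np.array(camera_params('wrist')['T_tool_cam'])
for v in range(232,239):
    o=[]
    for u in (312,318,335,340):
        z=d[v,u];p=T[:3,:3]@np.array([(u-cx)/f*z,(v-cy)/f*z,z])+T[:3,3];o.append((p*1000).round(1).tolist())
    print(v,o)
```

```text
232 [[-25.7, -11.3, 49.2], [-21.0, -6.0, 38.7], [-20.6, 7.6, 37.8], [-24.7, 12.1, 47.1]]
233 [[-26.5, -11.3, 49.0], [-22.3, -6.0, 39.7], [-22.2, 7.7, 39.5], [-26.7, 12.2, 49.7]]
234 [[9.3, -7.2, -32.5], [10.2, -3.9, -34.6], [9.5, 5.2, -33.0], [-27.2, 12.2, 48.6]]
235 [[10.0, -7.1, -35.3], [9.5, -3.9, -34.3], [9.6, 5.2, -34.5], [-28.1, 12.2, 48.7]]
236 [[9.6, -7.1, -35.7], [10.2, -3.8, -37.0], [9.8, 5.1, -36.1], [-29.3, 12.2, 49.2]]
237 [[9.8, -7.0, -37.4], [9.7, -3.8, -37.2], [10.1, 5.1, -38.2], [-30.0, 12.2, 48.8]]
238 [[9.8, -6.9, -38.7], [10.0, -3.8, -39.2], [10.4, 5.0, -39.9], [10.2, 7.6, -39.4]]
```

The fingertips actually end about 34 mm short of the reported TCP, so my two grasps closed above the rib. I'll correct for that, descend with the force watched, and grip again.

```bash
python3 -m inch '[[0.5,0,0.001,0,0],[0.5,0,0,0,0],[0.5,0,0,0,0],[0.5,0,0,0,0],[0.5,0,0,0.03,0],[0.5,0,0,0.03,0],[0.5,0,0,0.03,0],[0.5,0,0,0.02,0],[0.5,0,0,0.005,0],[0.5,0,0,0,0]]' 30
python3 -m inch '[[0,0,0,0,0],[0,0,0,0,0],[0,0,0,0,0],[0,0,0,0,0],[0,0,0,0,0],[0,0,0,0,0],[0,0,0,0,0]]' 30
```

```text
t: 10.45
eef_pos: [0.5613, -0.0533, -0.0206]
ee_rot: [[0.979, 0.203, -0.0], [0.203, -0.979, 0.0], [-0.0, -0.0, -1.0]]
wrist_force: [-0.2, -0.5, 0.5]
gripper_width: 0.0438
grip_force: 0.0
t: 11.15
eef_pos: [0.5614, -0.0533, -0.0203]
ee_rot: [[0.979, 0.203, 0.0], [0.203, -0.979, -0.0], [0.0, 0.0, -1.0]]
wrist_force: [-0.4, -0.6, 2.2]
gripper_width: 0.0095
grip_force: 30.0
```

Gripped at 30 N with a 9.5 mm opening. Now to carry it to the mouth.

```bash
sed -i 's/^MOUTH=.*/MOUTH=np.array([.603,.322,.1486]);UP=np.radians(8.8);TIP=.0335/' h.py
python3 -m inch '[[0,0,0,-0.04,0],[0,0,0,-0.07,0],[0,0,0,-0.075,0],[0,0,0,-0.075,0],[0,0,0,-0.075,0],[0,0,0,-0.045,0],[0,0,0,0,0]]'
python3 - <<'E'
from h import *
print(state()['grip_force'])
go(MOUTH[0],MOUTH[1],.215,-1.417)
E
```

```text
t: 11.85
eef_pos: [0.5627, -0.0536, 0.2112]
ee_rot: [[0.979, 0.203, 0.007], [0.203, -0.979, -0.002], [0.006, 0.003, -1.0]]
wrist_force: [-0.1, 0.3, -0.8]
gripper_width: 0.0095
grip_force: 30.0
29.9999987706542
from [ 0.5627 -0.0536  0.2112] a -1.366 units [ 0.1931 -0.5993 -0.0063] yaw 0.065 min rows 7.6 q6 1.06 w 0.009 F [-0.0619  0.3433 -0.8293]
```

```bash
python3 -m inch '[[0,0.012,-0.037,-0.006,0],[0,0.024,-0.075,0,0],[0,0.024,-0.075,0,0],[0,0.024,-0.075,0,0],[0,0.024,-0.075,0,0],[0,0.024,-0.075,0,0],[0,0.024,-0.075,0,0],[0,0.024,-0.075,0,0],[0,0.013,-0.038,0,0.065],[0,0,0,0,0]]'
python3 - <<'E'
from h import *
go(MOUTH[0],MOUTH[1],MOUTH[2]+.022-TIP,-1.417)
E
```

```text
t: 12.85
eef_pos: [0.6005, 0.3256, 0.2083]
ee_rot: [[0.988, 0.156, -0.003], [0.156, -0.988, -0.001], [-0.003, 0.0, -1.0]]
wrist_force: [-0.0, -1.0, 0.4]
gripper_width: 0.0099
grip_force: 30.0
from [0.6005 0.3256 0.2083] a -1.414 units [0.0031 0.0065 0.1186] yaw 0.003 min rows 1.4 q6 1.74 w 0.01 F [-0.0392 -1.0302  0.3691]
```

```bash
python3 -m inch '[[0,0.002,0.005,0.05,0],[0,0,0,0.045,0],[0,0,0,0.012,0],[0,0,0,0.006,0],[0,0,0,0,0]]'
python3 - <<'E'
from h import *
go(MOUTH[0],MOUTH[1],MOUTH[2]+.022-TIP,-1.417)
E
```

```text
t: 13.35
eef_pos: [0.6035, 0.3195, 0.1439]
ee_rot: [[0.988, 0.153, 0.001], [0.153, -0.988, 0.0], [0.001, -0.0, -1.0]]
wrist_force: [-0.3, 0.0, -0.5]
gripper_width: 0.0097
grip_force: 30.0
from [0.6035 0.3195 0.1439] a -1.417 units [-0.0002 -0.0042  0.0113] yaw -0.001 min rows 0.1 q6 1.73 w 0.01 F [-0.2638  0.0064 -0.4943]
```

```bash
python3 -m inch '[[0,0,-0.004,0.006,0],[0,0,0,0.004,0],[0,0,0,0,0]]'
python3 -m inch '[[0.45,0,0,0,0],[0.45,0,0,0,0],[0.45,0,0,0,0],[0.45,0,0,0,0],[0.45,0,0,0,0],[0.45,0,0,-0.02,0],[0.45,0,0,-0.07,0],[0.45,0,0,0,0],[0.45,0,0,0,0]]'
python3 - <<'E'
from h import *
go(.6736,-.0823,.10)
print(np.radians(-125.2+90),np.radians(-125.2-90+360));plan(np.array([.6736,-.0823]),np.radians(-125.2))
c=cam('top');cv2.imwrite('pics/t2.png',cv2.convertScaleAbs(cv2.resize(c[0][135:285,170:380],None,fx=3.5,fy=3.5)[...,::-1],alpha=1.5))
E
```

```text
t: 13.65
eef_pos: [0.6027, 0.3224, 0.1372]
ee_rot: [[0.988, 0.153, -0.0], [0.153, -0.988, -0.0], [-0.0, 0.0, -1.0]]
wrist_force: [0.5, -0.1, -1.2]
gripper_width: 0.0096
grip_force: 30.0
t: 14.55
eef_pos: [0.6032, 0.3225, 0.1928]
ee_rot: [[0.988, 0.153, 0.003], [0.153, -0.988, 0.001], [0.003, -0.0, -1.0]]
wrist_force: [0.2, -0.3, -0.4]
gripper_width: 0.0399
grip_force: 0.0
from [0.6032 0.3225 0.1928] a -1.417 units [0.0127 0.6846 0.1547] yaw 0.0 min rows 8.4 q6 1.74 w 0.04 F [ 0.1805 -0.3346 -0.4428]
-0.6143558967020041 2.5272367568877896
grasp a -0.614 q6 0.49 place a -1.417 turn to grasp -1.022 then to place 1.022
grasp a 2.527 q6 -2.65 place a 1.724 turn to grasp -5.022 then to place 1.022
```

View pics/t2.png

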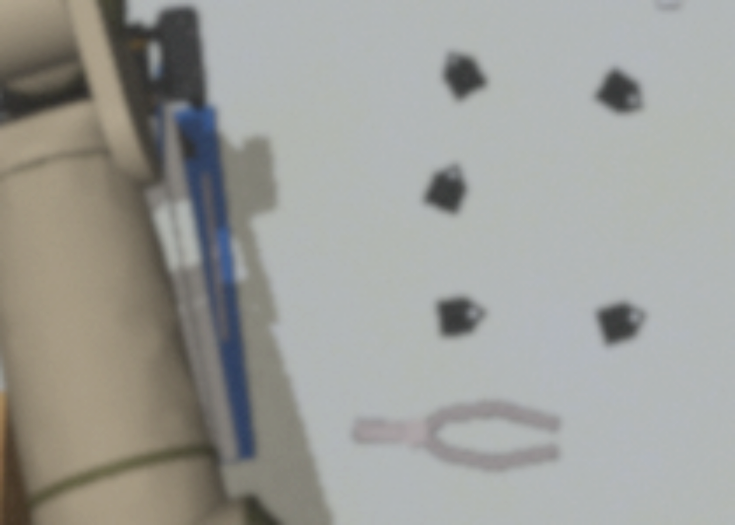

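The top view shows five corners left on the bench: (463,75), (619,92), (446,190), (460,316) and (620,322). The arm hides the chute, so I'll move to the next corner and check the chute from there.

```bash
python3 -m inch '[[0.6,0.002,0.05,0,0],[0.6,0.001,0.079,0,0],[0.6,0.001,0.079,0.02,0],[0.6,0.001,0.079,0.02,0],[0.6,0.001,0.079,0.02,0],[0.6,0.001,0.079,0.02,0],[0.6,0.001,0.079,0.02,0],[0.6,0.002,0.08,0.02,0],[0.6,0.002,0.08,0.02,0],[0.6,0,0,0.014,-0.13]]'
python3 -m inch '[[0.6,0,0,0,-0.18],[0.6,0,0,0,-0.18],[0.6,0,0,0,-0.18],[0.6,0,0,0,-0.18],[0.6,0,0,0,-0.17],[0.6,0,0,0,0]]'
cat > look.py <<'E'
from h import *
import sys
x,y=map(float,sys.argv[1:3])
c=cam('wrist')
cs=corners(c[0],cloud(c))
o=min(cs,key=lambda k:np.hypot(*(k[0]-[x,y])))
print('TARGET',o);plan(*o);go(*o[0],.0125-TIP,o[1]+np.pi/2)
E
cat > chute.py <<'E'
from h import *
import sys
c=cam('top');cv2.imwrite(sys.argv[1],cv2.convertScaleAbs(cv2.resize(c[0][145:275,180:260],None,fx=4,fy=4)[...,::-1],alpha=1.5))
P=cloud(c);m=(c[0].max(2)<50)&(P[...,2]>.03)&(P[...,1]>.2)&(P[...,1]<.4)&(P[...,0]>.3)&(P[...,0]<.7)
n,l,st,ce=cv2.connectedComponentsWithStats(m.astype(np.uint8))
ex=np.array([np.cos(UP),np.sin(UP)])
for i in range(1,n):
    if st[i,4]>8:
        q=np.median(P[l==i],0);h=(q[:2]-MOUTH[:2])@ex
        print('dark',ce[i].round(),st[i,4],q,'chute x',(.29+h/np.cos(np.radians(25))).round(3),'lat',((q[1]-MOUTH[1])*ex[0]-(q[0]-MOUTH[0])*ex[1]).round(3))
E
python3 look.py .6736 -.0823; python3 chute.py pics/c1.png
```

```text
t: 15.6
eef_pos: [0.6721, -0.0881, 0.0963]
ee_rot: [[0.969, 0.248, -0.003], [0.248, -0.969, -0.0], [-0.003, -0.0, -1.0]]
wrist_force: [0.6, 1.0, -0.3]
gripper_width: 0.0531
grip_force: 0.0
t: 16.2
eef_pos: [0.6721, -0.082, 0.0977]
ee_rot: [[0.577, 0.817, -0.002], [0.817, -0.577, 0.001], [-0.001, -0.002, -1.0]]
wrist_force: [0.2, 0.3, -0.5]
gripper_width: 0.0528
grip_force: 0.0
px [244.  49.] n 1641 o [0.683  0.0535] z 0.035 rib [10.5 24. ] ext 0.028 -0.013 head deg 31.7
px [138. 111.] n 1706 o [0.5776 0.0701] z 0.0347 rib [10.1 24.3] ext 0.029 -0.015 head deg -21.7
px [ 59. 192.] n 1734 o [0.4683 0.0615] z 0.0343 rib [10.3 23.7] ext 0.028 -0.014 head deg -81.0
px [327. 192.] n 1158 o [ 0.6736 -0.082 ] z 0.0348 rib [ 9.6 23.7] ext 0.029 -0.013 head deg -125.2
TARGET (array([ 0.6736, -0.082 ]), np.float64(-2.1851172842297055))
grasp a -0.614 q6 0.49 place a -1.417 turn to grasp -0.006 then to place 1.022
grasp a 2.527 q6 -2.65 place a 1.724 turn to grasp -4.006 then to place 1.022
from [ 0.6722 -0.082   0.0979] a -0.619 units [0.0013 0.0018 0.1982] yaw -0.006 min rows 2.4 q6 0.33 w 0.053 F [-0.0811 -1.1107 -0.2419]
dark [223. 176.] 10 [0.6094 0.2946 0.0459] chute x 0.292 lat -0.028
```

View pics/c1.png

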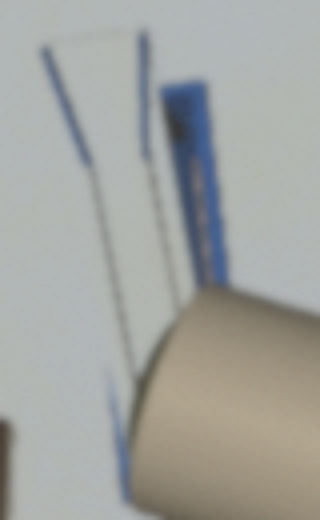

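The funnel and upper channel are empty, so the first corner slid down. The arm hides the lower half. Picking the second.

```bash
python3 -m inch '[[0.5,0.001,0.002,0.06,-0.006],[0.5,0,0,0.06,0],[0.5,0,0,0.055,0],[0.5,0,0,0.022,0],[0.5,0,0,0,0],[0,0,0,0,0],[0,0,0,0,0],[0,0,0,0,0],[0,0,0,0,0],[0,0,0,0,0]]' 30
python3 -m inch '[[0,0,0,0,0],[0,0,0,0,0],[0,0,0,-0.02,0],[0,0,0,-0.06,0],[0,0,0,-0.07,0.17],[0,0,0,-0.07,0.17],[0,0,0,-0.07,0.17],[0,0,0,-0.06,0.17],[0,0,0,-0.03,0.17],[0,0,0,0,0.17]]'
python3 - <<'E'
from h import *
print(state()['grip_force'])
go(MOUTH[0],MOUTH[1],.215,-1.417)
E
```

```text
t: 17.3
eef_pos: [0.6743, -0.0824, -0.0187]
ee_rot: [[0.574, 0.819, 0.001], [0.819, -0.574, -0.0], [0.0, 0.001, -1.0]]
wrist_force: [-0.6, 0.1, 2.5]
gripper_width: 0.01
grip_force: 30.0
t: 18.3
eef_pos: [0.6749, -0.0825, 0.2128]
ee_rot: [[0.988, 0.152, 0.006], [0.152, -0.988, -0.002], [0.005, 0.003, -1.0]]
wrist_force: [-0.0, -0.4, -1.3]
gripper_width: 0.0095
grip_force: 30.0
29.996505598537624
from [ 0.6749 -0.0825  0.2128] a -1.418 units [-0.0157 -0.6846 -0.0037] yaw -0.001 min rows 8.2 q6 1.12 w 0.009 F [-0.0163 -0.4121 -1.3436]
```

```bash
python3 -m inch '[[0,-0.001,-0.04,-0.004,0],[0,-0.002,-0.08,0,0],[0,-0.002,-0.08,0,0],[0,-0.002,-0.08,0,0],[0,-0.002,-0.08,0,0],[0,-0.002,-0.08,0,0],[0,-0.002,-0.08,0,0],[0,-0.002,-0.08,0,0],[0,-0.002,-0.06,0,0],[0,-0.001,-0.0246,0,0]]'
python3 -m inch '[[0,0,0,0.04,0],[0,0,0,0.04,0],[0,0,0,0.02,0],[0,0,0,0,0],[0,0,0,0,0]]'
python3 - <<'E'
from h import *
go(MOUTH[0],MOUTH[1],MOUTH[2]+.022-TIP,-1.417)
E
```

```text
t: 19.3
eef_pos: [0.5973, 0.3246, 0.2113]
ee_rot: [[0.987, 0.161, -0.0], [0.161, -0.987, 0.0], [0.0, -0.0, -1.0]]
wrist_force: [0.1, -1.3, 0.4]
gripper_width: 0.0096
grip_force: 30.0
t: 19.8
eef_pos: [0.5992, 0.3212, 0.1522]
ee_rot: [[0.988, 0.157, 0.001], [0.157, -0.988, 0.0], [0.001, -0.0, -1.0]]
wrist_force: [-0.1, 0.0, 0.1]
gripper_width: 0.0095
grip_force: 30.0
from [0.5992 0.3212 0.1522] a -1.413 units [ 0.0064 -0.0004  0.0252] yaw 0.005 min rows 0.3 q6 1.73 w 0.01 F [-0.0531  0.001   0.1004]
```

```bash
python3 -m inch '[[0,0.006,0,0.015,0.005],[0,0,0,0.01,0],[0,0,0,0,0],[0.45,0,0,0,0],[0.45,0,0,0,0],[0.45,0,0,0,0],[0.45,0,0,0,0],[0.45,0,0,0,0],[0.45,0,0,-0.04,0],[0.45,0,0,-0.06,0]]'
python3 - <<'E'
from h import *
c=cam('wrist');cv2.imwrite('pics/w4.png',cv2.convertScaleAbs(c[0][...,::-1],alpha=1.4))
go(.683,.0535,.10,-1.018)
E
```

```text
t: 20.8
eef_pos: [0.6013, 0.3218, 0.1947]
ee_rot: [[0.988, 0.154, -0.004], [0.154, -0.988, -0.001], [-0.004, 0.001, -1.0]]
wrist_force: [0.6, -0.5, 0.3]
gripper_width: 0.0397
grip_force: 0.0
from [0.6035 0.3226 0.2033] a -1.416 units [0.0619 0.4636 0.1721] yaw -0.507 min rows 6.0 q6 1.74 w 0.04 F [1.2803 0.0802 6.2293]
```

```bash
python3 -m inch '[[0.6,0.005,0.037,0,0],[0.6,0.01,0.074,0,0],[0.6,0.01,0.074,0.02,0],[0.6,0.01,0.074,0.03,0],[0.6,0.01,0.074,0.03,0],[0.6,0.01,0.074,0.03,0],[0.6,0.007,0.057,0.03,-0.1],[0.6,0,0,0.032,-0.19],[0.6,0,0,0,-0.19],[0.6,0,0,0,-0.027]]'
python3 -m inch '[[0.6,0,0,0,0]]'
python3 look.py .683 .0535; python3 chute.py pics/c2.png
```

```text
t: 21.85
eef_pos: [0.6817, 0.0525, 0.0924]
ee_rot: [[0.85, 0.526, -0.001], [0.526, -0.85, 0.0], [-0.0, -0.0, -1.0]]
wrist_force: [0.0, -0.1, 0.1]
gripper_width: 0.0532
grip_force: 0.0
t: 21.95
eef_pos: [0.682, 0.0529, 0.0933]
ee_rot: [[0.853, 0.523, 0.001], [0.523, -0.853, -0.0], [0.001, 0.001, -1.0]]
wrist_force: [0.2, -0.5, -0.3]
gripper_width: 0.0526
grip_force: 0.0
px [325. 186.] n 1268 o [0.6831 0.0543] z 0.0348 rib [ 9.4 23.8] ext 0.029 -0.013 head deg 32.6
TARGET (array([0.6831, 0.0543]), np.float64(0.5688352023130707))
grasp a 2.14 q6 -2.06 place a -1.417 turn to grasp -4.024 then to place 4.529
grasp a -1.002 q6 1.08 place a 1.724 turn to grasp -0.024 then to place -3.471
from [0.682  0.053  0.0935] a -1.021 units [ 0.0026 -0.0009  0.1908] yaw -0.024 min rows 2.3 q6 0.93 w 0.053 F [0.1783 1.0766 0.442 ]
dark [223. 176.] 10 [0.6095 0.2942 0.0465] chute x 0.292 lat -0.028
```

View pics/c2.png

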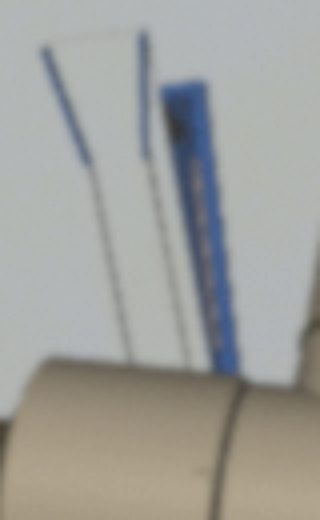

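The upper channel is empty again, so both corners slid down. Picking the third.

```bash
python3 -m inch '[[0.5,0.003,-0.001,0.06,-0.024],[0.5,0,0,0.06,0],[0.5,0,0,0.05,0],[0.5,0,0,0.02,0],[0.5,0,0,0,0],[0,0,0,0,0],[0,0,0,0,0],[0,0,0,0,0],[0,0,0,0,0],[0,0,0,0,0]]' 30
python3 -m inch '[[0,0,0,0,0],[0,0,0,0,0],[0,0,0,-0.02,0],[0,0,0,-0.06,0],[0,0,0,-0.07,-0.19],[0,0,0,-0.07,-0.19],[0,0,0,-0.07,-0.19],[0,0,0,-0.06,-0.19],[0,0,0,-0.03,-0.19],[0,0,0,0,-0.19]]'
python3 -m inch '[[0,0,0,0,-0.19],[0,0,0,0,-0.19],[0,0,0,0,-0.19],[0,0,0,0,-0.19],[0,0,0,0,-0.19],[0,0,0,0,-0.19],[0,0,0,0,-0.19],[0,0,0,0,-0.19],[0,0,0,0,-0.19],[0,0,0,0,-0.19]]'
python3 -m inch '[[0,0,0,0,-0.19],[0,0,0,0,-0.19],[0,0,0,0,-0.05],[0,0,0,0,0]]'
python3 - <<'E'
from h import *
print(state()['grip_force'])
go(MOUTH[0],MOUTH[1],.215,1.724)
E
```

```text
t: 23.05
eef_pos: [0.6832, 0.0542, -0.0206]
ee_rot: [[0.841, 0.541, 0.001], [0.541, -0.841, -0.0], [0.001, 0.001, -1.0]]
wrist_force: [-1.3, 0.3, 3.0]
gripper_width: 0.0096
grip_force: 30.0
t: 24.05
eef_pos: [0.6838, 0.0542, 0.211]
ee_rot: [[0.098, 0.995, 0.006], [0.995, -0.098, -0.0], [0.0, 0.006, -1.0]]
wrist_force: [0.5, -0.7, -1.3]
gripper_width: 0.0098
grip_force: 30.0
t: 25.05
eef_pos: [0.6828, 0.0542, 0.2073]
ee_rot: [[-0.984, 0.176, -0.0], [0.176, 0.984, 0.0], [0.0, 0.0, -1.0]]
wrist_force: [0.9, 0.0, -0.7]
gripper_width: 0.01
grip_force: 30.0
t: 25.45
eef_pos: [0.6828, 0.0543, 0.2072]
ee_rot: [[-0.988, -0.155, 0.0], [-0.155, 0.988, 0.0], [-0.0, 0.0, -1.0]]
wrist_force: [0.2, -0.7, -0.2]
gripper_width: 0.0097
grip_force: 30.0
29.999508555047214
from [0.6828 0.0543 0.2072] a 1.726 units [ 0.0624  0.4614 -0.0129] yaw 0.003 min rows 5.6 q6 -1.82 w 0.01 F [ 0.2231 -0.6608 -0.2255]
```

```bash
python3 -m inch '[[0,0.004,0.03,-0.013,0],[0,0.01,0.075,0,0],[0,0.01,0.075,0,0],[0,0.01,0.075,0,0],[0,0.01,0.075,0,0],[0,0.01,0.075,0,0],[0,0.0084,0.0564,0,0],[0,0,0,0,0]]'
python3 -m inch '[[0,0,0,0.04,0],[0,0,0,0.04,0],[0,0,0,0.02,0],[0,0,0,0,0],[0,0,0,0,0]]'
python3 - <<'E'
from h import *
go(MOUTH[0],MOUTH[1],MOUTH[2]+.022-TIP,1.724)
plan(np.array([.4683,.0615]),np.radians(-80.5))
plan(np.array([.462,-.08]),np.radians(-71))
E
```

```text
t: 26.25
eef_pos: [0.6005, 0.3272, 0.2154]
ee_rot: [[-0.987, -0.159, 0.0], [-0.159, 0.987, 0.001], [-0.0, 0.001, -1.0]]
wrist_force: [0.4, -0.7, -0.0]
gripper_width: 0.0098
grip_force: 30.0
t: 26.75
eef_pos: [0.6036, 0.322, 0.1559]
ee_rot: [[-0.988, -0.154, 0.001], [-0.154, 0.988, 0.0], [-0.002, 0.0, -1.0]]
wrist_force: [-0.4, -0.7, -1.1]
gripper_width: 0.0098
grip_force: 30.0
from [0.6036 0.322  0.1559] a 1.725 units [0.0009 0.0001 0.0314] yaw 0.002 min rows 0.4 q6 -1.41 w 0.01 F [-0.3995 -0.6804 -1.0541]
grasp a 0.166 q6 -0.04 place a -1.417 turn to grasp 1.986 then to place 2.016
grasp a 0.332 q6 -0.5 place a -1.417 turn to grasp 1.775 then to place 2.227
grasp a -2.81 q6 2.64 place a 1.724 turn to grasp 5.775 then to place -5.773
```

```bash
python3 -m inch '[[0,0,0,0.02,0],[0,0,0,0.011,0],[0,0,0,0,0],[0.45,0,0,0,0],[0.45,0,0,0,0],[0.45,0,0,0,0],[0.45,0,0,0,0],[0.45,0,0,0,0],[0.45,0,0,-0.05,0],[0.45,0,0,-0.08,0]]'
python3 -m inch '[[0.45,0,0,-0.08,0],[0.45,0,0,0,0],[0.45,0,0,0,0]]'
python3 - <<'E'
from h import *
c=cam('wrist');cv2.imwrite('pics/w5.png',cv2.convertScaleAbs(c[0][...,::-1],alpha=1.4))
go(.5776,.0701,.10,1.204)
E
```

```text
t: 27.75
eef_pos: [0.602, 0.3215, 0.212]
ee_rot: [[-0.988, -0.154, -0.006], [-0.154, 0.988, -0.002], [0.006, -0.001, -1.0]]
wrist_force: [0.9, 1.1, 0.9]
gripper_width: 0.0396
grip_force: 0.0
t: 28.05
eef_pos: [0.6034, 0.322, 0.2627]
ee_rot: [[-0.988, -0.155, 0.002], [-0.155, 0.988, 0.001], [-0.002, 0.0, -1.0]]
wrist_force: [0.5, -0.2, -0.6]
gripper_width: 0.0396
grip_force: 0.0
from [0.603  0.3219 0.261 ] a 1.726 units [ 0.1066 -0.4081  0.2684] yaw 0.665 min rows 6.0 q6 -1.41 w 0.039 F [ 0.2035 -0.1398 -0.9405]
```

View pics/w5.png

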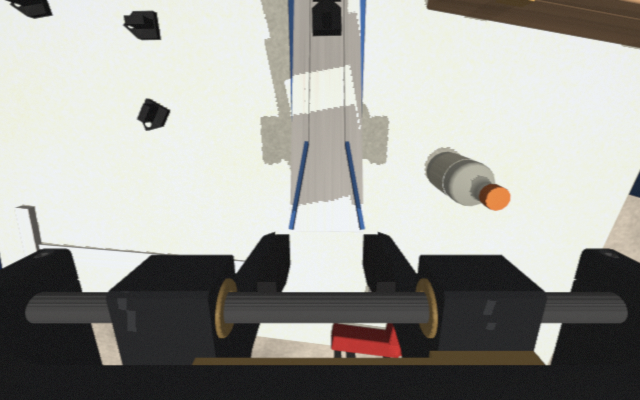

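The newest corner lies squarely in the channel at (327,15), and three remain on the bench. On to the fourth.

```bash
python3 -m inch '[[0.6,0.01,-0.036,0.01,0],[0.6,0.017,-0.07,0.03,0],[0.6,0.017,-0.066,0.04,0],[0.6,0.017,-0.066,0.04,0],[0.6,0.017,-0.066,0.04,0],[0.6,0.017,-0.066,0.04,0],[0.6,0.012,-0.038,0.04,0.1],[0.6,0,0,0.028,0.19],[0.6,0,0,0,0.19],[0.6,0,0,0,0.185]]'
python3 -m inch '[[0.6,0,0,0,0]]'
python3 look.py .5776 .0701
```

```text
t: 29.1
eef_pos: [0.5762, 0.0699, 0.099]
ee_rot: [[-0.931, 0.365, -0.004], [0.365, 0.931, 0.0], [0.004, -0.001, -1.0]]
wrist_force: [0.3, -0.0, 1.2]
gripper_width: 0.0531
grip_force: 0.0
t: 29.2
eef_pos: [0.5766, 0.0702, 0.0997]
ee_rot: [[-0.933, 0.36, -0.003], [0.36, 0.933, 0.0], [0.003, -0.001, -1.0]]
wrist_force: [-0.3, -0.3, 1.1]
gripper_width: 0.0527
grip_force: 0.0
px [267.  77.] n 1525 o [0.4668 0.0614] z 0.0349 rib [10.3 24.1] ext 0.028 -0.013 head deg -80.9
px [120. 133.] n 1572 o [ 0.4615 -0.0801] z 0.0347 rib [10.8 23.8] ext 0.03 -0.013 head deg -69.6
px [326. 191.] n 1149 o [0.5767 0.0703] z 0.0348 rib [ 8.8 23.7] ext 0.028 -0.013 head deg -21.1
TARGET (array([0.5767, 0.0703]), np.float64(-0.3683622704375756))
grasp a 1.202 q6 -1.08 place a -1.417 turn to grasp 0.006 then to place 3.335
grasp a -1.939 q6 2.06 place a 1.724 turn to grasp 4.006 then to place -4.665
from [0.5768 0.0702 0.1   ] a 1.207 units [0.0001 0.0002 0.2017] yaw 0.006 min rows 2.4 q6 -1.29 w 0.053 F [-0.0653  0.4874 -1.0468]
```

```bash
python3 -m inch '[[0.5,0,0,0.06,0.006],[0.5,0,0,0.06,0],[0.5,0,0,0.055,0],[0.5,0,0,0.026,0],[0.5,0,0,0,0],[0,0,0,0,0],[0,0,0,0,0],[0,0,0,0,0],[0,0,0,0,0],[0,0,0,0,0]]' 30
python3 -m inch '[[0,0,0,0,0],[0,0,0,0,0],[0,0,0,-0.02,0],[0,0,0,-0.06,0],[0,0,0,-0.07,0.19],[0,0,0,-0.07,0.19],[0,0,0,-0.07,0.19],[0,0,0,-0.06,0.19],[0,0,0,-0.03,0.19],[0,0,0,0,0.19]]'
python3 -m inch '[[0,0,0,0,0.19],[0,0,0,0,0.19],[0,0,0,0,0.19],[0,0,0,0,0.19],[0,0,0,0,0.19],[0,0,0,0,0.19],[0,0,0,0,0.19],[0,0,0,0,0.19],[0,0,0,0,0.19],[0,0,0,0,0.19]]'
python3 -m inch '[[0,0,0,0,0.19],[0,0,0,0,0.11],[0,0,0,0,0]]'
python3 - <<'E'
from h import *
print(state()['grip_force'])
go(MOUTH[0],MOUTH[1],.215,-1.417)
E
```

```text
t: 30.25
eef_pos: [0.5778, 0.0702, -0.0188]
ee_rot: [[-0.932, 0.363, 0.001], [0.363, 0.932, -0.0], [-0.001, 0.0, -1.0]]
wrist_force: [-0.2, -0.1, 3.4]
gripper_width: 0.0098
grip_force: 30.0
t: 31.25
eef_pos: [0.5785, 0.0702, 0.2124]
ee_rot: [[-0.293, 0.956, 0.006], [0.956, 0.293, -0.0], [-0.002, 0.005, -1.0]]
wrist_force: [0.3, 0.6, -1.1]
gripper_width: 0.0096
grip_force: 30.0
t: 32.25
eef_pos: [0.5774, 0.0702, 0.2092]
ee_rot: [[0.93, 0.367, 0.0], [0.367, -0.93, -0.0], [0.0, 0.0, -1.0]]
wrist_force: [0.7, -0.5, -0.8]
gripper_width: 0.0095
grip_force: 30.0
t: 32.55
eef_pos: [0.5774, 0.0702, 0.2091]
ee_rot: [[0.989, 0.145, 0.0], [0.145, -0.989, -0.0], [0.0, 0.0, -1.0]]
wrist_force: [-0.1, 0.1, -1.2]
gripper_width: 0.0098
grip_force: 30.0
30.00076364725828
from [0.5774 0.0702 0.2091] a -1.425 units [ 0.1032 -0.4091 -0.0099] yaw -0.01 min rows 5.1 q6 1.34 w 0.01 F [-0.071   0.0596 -1.2439]
```

```bash
python3 -m inch '[[0,0.009,-0.035,-0.01,0],[0,0.018,-0.07,0,0],[0,0.018,-0.07,0,0],[0,0.018,-0.07,0,0],[0,0.018,-0.07,0,0],[0,0.0132,-0.0591,0,-0.01],[0,0.009,-0.035,0,0],[0,0,0,0,0]]'
python3 -m inch '[[0,0,0,0.04,0],[0,0,0,0.04,0],[0,0,0,0.02,0],[0,0,0,0,0],[0,0,0,0,0]]'
python3 - <<'E'
from h import *
go(MOUTH[0],MOUTH[1],MOUTH[2]+.022-TIP,-1.417)
E
```

```text
t: 33.35
eef_pos: [0.6021, 0.3246, 0.2142]
ee_rot: [[0.987, 0.159, -0.001], [0.159, -0.987, 0.0], [-0.001, -0.0, -1.0]]
wrist_force: [0.1, 1.1, -0.5]
gripper_width: 0.0097
grip_force: 30.0
t: 33.85
eef_pos: [0.6033, 0.3217, 0.1559]
ee_rot: [[0.988, 0.154, 0.001], [0.154, -0.988, 0.0], [0.001, -0.0, -1.0]]
wrist_force: [0.6, 0.8, 0.3]
gripper_width: 0.0097
grip_force: 30.0
from [0.6033 0.3217 0.1559] a -1.416 units [-0.0005 -0.0005  0.0313] yaw 0.001 min rows 0.4 q6 1.74 w 0.01 F [0.6004 0.8057 0.2819]
```

```bash
python3 -m inch '[[0,0,0,0.02,0],[0,0,0,0.011,0],[0,0,0,0,0],[0.45,0,0,0,0],[0.45,0,0,0,0],[0.45,0,0,0,0],[0.45,0,0,0,0],[0.45,0,0,0,0],[0.45,0,0,-0.04,0],[0.45,0,0,-0.06,0]]'
python3 -m inch '[[0.45,0,0,0,0],[0.45,0,0,0,0]]'
python3 - <<'E'
from h import *
go(.467,.0614,.10,.16)
E
```

```text
t: 34.85
eef_pos: [0.602, 0.3217, 0.1947]
ee_rot: [[0.988, 0.154, -0.004], [0.154, -0.988, -0.001], [-0.004, 0.001, -1.0]]
wrist_force: [-0.9, -0.5, -0.8]
gripper_width: 0.0396
grip_force: 0.0
t: 35.05
eef_pos: [0.603, 0.3221, 0.1964]
ee_rot: [[0.988, 0.154, 0.001], [0.154, -0.988, 0.0], [0.001, -0.0, -1.0]]
wrist_force: [0.2, -0.1, -0.8]
gripper_width: 0.0394
grip_force: 0.0
from [0.603  0.3221 0.1964] a -1.416 units [-0.2907  0.3945  0.1606] yaw 1.993 min rows 10.4 q6 1.74 w 0.039 F [ 0.1974 -0.077  -0.7723]
```

```bash
python3 -m inch '[[0.6,-0.02,0.04,0,0],[0.6,-0.038,0.06,0,0],[0.6,-0.04,0.06,0,0],[0.6,-0.05,0.06,0.01,0],[0.6,-0.05,0.06,0.01,0],[0.6,-0.05,0.06,0.02,0],[0.6,-0.0427,0.0545,0.03,0],[0.6,0,0,0.04,-0.187],[0.6,0,0,0.05,-0.19],[0.6,0,0,0,-0.19]]'
python3 -m inch '[[0.6,0,0,0,-0.19],[0.6,0,0,0,-0.19],[0.6,0,0,0,-0.19],[0.6,0,0,0,-0.19],[0.6,0,0,0,-0.19],[0.6,0,0,0,-0.19],[0.6,0,0,0,-0.19],[0.6,0,0,0,-0.11],[0.6,0,0,0,0]]'
python3 look.py .467 .0614; python3 chute.py pics/c3.png
```

```text
t: 36.05
eef_pos: [0.4639, 0.0613, 0.0959]
ee_rot: [[0.822, 0.569, -0.008], [0.569, -0.823, 0.001], [-0.006, -0.005, -1.0]]
wrist_force: [-0.3, 0.3, 0.3]
gripper_width: 0.053
grip_force: 0.0
t: 36.95
eef_pos: [0.466, 0.0614, 0.099]
ee_rot: [[-0.16, 0.987, -0.002], [0.987, 0.16, 0.0], [0.001, -0.002, -1.0]]
wrist_force: [0.1, -0.6, 0.1]
gripper_width: 0.0528
grip_force: 0.0
px [326. 191.] n 1150 o [0.4663 0.0621] z 0.0349 rib [ 9.6 23.8] ext 0.03 -0.013 head deg -79.4
px [301. 329.] n 228 o [ 0.4621 -0.0815] z 0.035 rib [ 9.5 20. ] ext 0.027 -0.01 head deg -68.0
TARGET (array([0.4663, 0.0621]), np.float64(-1.3862999107594434))
grasp a 0.184 q6 -0.05 place a -1.417 turn to grasp -0.034 then to place 2.039
from [0.4662 0.0614 0.0992] a 0.158 units [0.0011 0.0003 0.2003] yaw -0.034 min rows 2.4 q6 -0.28 w 0.053 F [-1.3187  0.1891 -0.3253]
dark [223. 176.] 10 [0.6096 0.2945 0.0476] chute x 0.293 lat -0.028
dark [215. 218.] 85 [0.4736 0.2982 0.1067] chute x 0.145 lat -0.004
dark [218. 230.] 95 [0.4381 0.2932 0.0886] chute x 0.105 lat -0.003
dark [221. 244.] 91 [0.4012 0.2869 0.0702] chute x 0.064 lat -0.004
dark [223. 257.] 94 [0.3628 0.2805 0.0533] chute x 0.021 lat -0.004
```

Four corners are in line in the channel, at chute x of about 21, 64, 105 and 145 mm, within 4 mm of centre. Picking the fifth.

```bash
python3 -m inch '[[0.45,0.001,0,0.06,-0.034],[0.45,0,0,0.06,0],[0.45,0,0,0.055,0],[0.45,0,0,0.025,0],[0.45,0,0,0,0],[0,0,0,0,0],[0,0,0,0,0],[0,0,0,0,0],[0,0,0,0,0],[0,0,0,0,0]]' 30
python3 -m inch '[[0,0,0,0,0],[0,0,0,0,0],[0,0,0,-0.02,0],[0,0,0,-0.06,0],[0,0,0,-0.07,0.19],[0,0,0,-0.07,0.19],[0,0,0,-0.07,0.19],[0,0,0,-0.06,0.19],[0,0,0,-0.03,0.19],[0,0,0,0,0.19]]'
python3 -m inch '[[0,0,0,0,0.19],[0,0,0,0,0.19],[0,0,0,0,0.19],[0,0,0,0,0.19],[0,0,0,0,0.14],[0,0,0,0,0]]'
python3 - <<'E'
from h import *
print(state()['grip_force'])
go(MOUTH[0],MOUTH[1],.215,-1.417)
E
```

```text
t: 38.05
eef_pos: [0.4672, 0.0619, -0.0194]
ee_rot: [[-0.185, 0.983, 0.001], [0.983, 0.185, -0.0], [-0.0, 0.001, -1.0]]
wrist_force: [-1.6, 0.5, 5.3]
gripper_width: 0.01
grip_force: 30.0
t: 39.05
eef_pos: [0.4676, 0.0619, 0.2115]
ee_rot: [[0.655, 0.755, 0.006], [0.755, -0.655, -0.001], [0.003, 0.005, -1.0]]
wrist_force: [-0.3, -0.5, -1.3]
gripper_width: 0.0096
grip_force: 30.0
t: 39.65
eef_pos: [0.4665, 0.062, 0.2086]
ee_rot: [[0.988, 0.154, 0.0], [0.154, -0.988, -0.0], [0.0, 0.0, -1.0]]
wrist_force: [-0.1, 0.5, -1.2]
gripper_width: 0.0097
grip_force: 30.0
30.000951429829
from [0.4665 0.062  0.2086] a -1.417 units [ 0.2913 -0.3933 -0.0106] yaw 0.001 min rows 5.9 q6 1.3 w 0.01 F [-0.0925  0.4827 -1.1677]
```

```bash
python3 -m inch '[[0,0.02,-0.027,-0.011,0],[0,0.042,-0.057,0,0],[0,0.042,-0.057,0,0],[0,0.042,-0.057,0,0],[0,0.042,-0.057,0,0],[0,0.042,-0.057,0,0],[0,0.042,-0.057,0,0],[0,0.0193,-0.0243,0,0],[0,0,0,0,0],[0,0,0,0,0]]'
python3 -m inch '[[0,0,0,0.04,0],[0,0,0,0.04,0],[0,0,0,0.02,0],[0,0,0,0,0],[0,0,0,0,0]]'
python3 - <<'E'
from h import *
go(MOUTH[0],MOUTH[1],MOUTH[2]+.022-TIP,-1.417)
E
```

```text
t: 40.65
eef_pos: [0.6027, 0.3218, 0.2145]
ee_rot: [[0.988, 0.157, -0.001], [0.157, -0.988, -0.0], [-0.001, 0.0, -1.0]]
wrist_force: [-0.1, -0.6, -0.3]
gripper_width: 0.0097
grip_force: 30.0
t: 41.15
eef_pos: [0.6034, 0.3218, 0.156]
ee_rot: [[0.988, 0.154, 0.002], [0.154, -0.988, 0.0], [0.002, -0.0, -1.0]]
wrist_force: [-0.1, 0.3, 0.0]
gripper_width: 0.0098
grip_force: 30.0
from [0.6034 0.3218 0.156 ] a -1.416 units [-0.0006 -0.0005  0.0315] yaw 0.002 min rows 0.4 q6 1.73 w 0.01 F [-0.0667  0.2518  0.0365]
```

```bash
python3 -m inch '[[0,0,0,0.02,0],[0,0,0,0.011,0],[0,0,0,0,0],[0.45,0,0,0,0],[0.45,0,0,0,0],[0.45,0,0,0,0],[0.45,0,0,0,0],[0.45,0,0,0,0],[0.45,0,0,-0.04,0],[0.45,0,0,-0.06,0]]'
python3 -m inch '[[0.6,-0.015,0.03,0,0],[0.6,-0.035,0.065,0,0],[0.6,-0.035,0.065,0.01,0],[0.6,-0.035,0.065,0.01,0],[0.6,-0.035,0.065,0.02,0],[0.6,-0.035,0.065,0.02,0],[0.6,-0.035,0.065,0.02,0],[0.6,-0.035,0.065,0.02,0],[0.6,-0.035,0.065,0.02,0],[0.6,-0.035,0.065,0.02,0]]'
python3 -m inch '[[0.6,-0.0055,0.0125,0.02,-0.17],[0.6,0,0,0,-0.19],[0.6,0,0,0,-0.19],[0.6,0,0,0,-0.19],[0.6,0,0,0,-0.19],[0.6,0,0,0,-0.19],[0.6,0,0,0,-0.19],[0.6,0,0,0,-0.19],[0.6,0,0,0,-0.19],[0.6,0,0,0,-0.19]]'
python3 -m inch '[[0.6,0,0,0,-0.19],[0.6,0,0,0,-0.19],[0.6,0,0,0,0]]'
python3 look.py .462 -.081; python3 chute.py pics/c3.png
```

```text
t: 42.15
eef_pos: [0.6021, 0.3218, 0.1947]
ee_rot: [[0.988, 0.154, -0.004], [0.154, -0.988, -0.001], [-0.005, 0.001, -1.0]]
wrist_force: [0.8, -0.0, 0.6]
gripper_width: 0.0394
grip_force: 0.0
t: 43.15
eef_pos: [0.4637, -0.0746, 0.1119]
ee_rot: [[0.988, 0.155, 0.001], [0.155, -0.988, -0.0], [0.001, 0.0, -1.0]]
wrist_force: [1.4, -0.1, -0.3]
gripper_width: 0.0529
grip_force: 0.0
t: 44.15
eef_pos: [0.4624, -0.081, 0.1002]
ee_rot: [[-0.067, 0.998, 0.0], [0.998, 0.067, -0.0], [-0.0, 0.0, -1.0]]
wrist_force: [1.0, 0.6, -0.1]
gripper_width: 0.0526
grip_force: 0.0
t: 44.45
eef_pos: [0.4624, -0.081, 0.1002]
ee_rot: [[-0.353, 0.936, 0.0], [0.936, 0.353, -0.0], [-0.0, 0.0, -1.0]]
wrist_force: [-0.2, -0.9, 0.4]
gripper_width: 0.0528
grip_force: 0.0
px [324. 190.] n 1156 o [ 0.4614 -0.0805] z 0.0349 rib [10.  23.8] ext 0.028 -0.013 head deg -72.4
TARGET (array([ 0.4614, -0.0805]), np.float64(-1.2643105319139663))
grasp a 0.306 q6 -0.48 place a -1.417 turn to grasp 0.063 then to place 2.195
grasp a -2.835 q6 2.66 place a 1.724 turn to grasp 4.063 then to place -5.805
from [ 0.4624 -0.081   0.1002] a 0.356 units [ 0.0014 -0.0012  0.2019] yaw 0.063 min rows 2.4 q6 -0.78 w 0.053 F [-0.1762  0.3844  0.0458]
dark [223. 176.] 12 [0.6098 0.2947 0.0462] chute x 0.293 lat -0.028
dark [213. 204.] 85 [0.5105 0.3035 0.1234] chute x 0.186 lat -0.004
dark [216. 224.] 185 [0.4572 0.2971 0.0998] chute x 0.127 lat -0.002
dark [222. 251.] 185 [0.3794 0.2839 0.0641] chute x 0.04 lat -0.003
```

Five are in line. Picking the last one.

```bash
python3 -m inch '[[0.45,0.001,-0.001,0.06,0.063],[0.45,0,0,0.06,0],[0.45,0,0,0.055,0],[0.45,0,0,0.026,0],[0.45,0,0,0,0],[0,0,0,0,0],[0,0,0,0,0],[0,0,0,0,0],[0,0,0,0,0],[0,0,0,0,0]]' 30
python3 -m inch '[[0,0,0,0,0],[0,0,0,0,0],[0,0,0,-0.02,0],[0,0,0,-0.06,0],[0,0,0,-0.07,0.19],[0,0,0,-0.07,0.19],[0,0,0,-0.07,0.19],[0,0,0,-0.06,0.19],[0,0,0,-0.03,0.19],[0,0,0,0,0.19]]'
python3 -m inch '[[0,0,0,0,0.19],[0,0,0,0,0.19],[0,0,0,0,0.19],[0,0,0,0,0.19],[0,0,0,0,0.19],[0,0,0,0,0.105],[0,0,0,0,0]]'
python3 - <<'E'
from h import *
print(state()['grip_force'])
go(MOUTH[0],MOUTH[1],.215,-1.417)
E
```

```text
t: 45.55
eef_pos: [0.4619, -0.0808, -0.0199]
ee_rot: [[-0.305, 0.952, 0.001], [0.952, 0.305, -0.001], [-0.001, 0.001, -1.0]]
wrist_force: [-0.2, 1.3, 6.6]
gripper_width: 0.0099
grip_force: 30.0
t: 46.55
eef_pos: [0.4623, -0.0809, 0.2109]
ee_rot: [[0.558, 0.83, 0.005], [0.83, -0.558, -0.002], [0.001, 0.006, -1.0]]
wrist_force: [0.1, 0.2, -1.6]
gripper_width: 0.0097
grip_force: 30.0
t: 47.25
eef_pos: [0.4613, -0.0805, 0.2081]
ee_rot: [[0.988, 0.155, 0.0], [0.155, -0.988, -0.0], [0.0, 0.0, -1.0]]
wrist_force: [0.9, -0.4, 0.6]
gripper_width: 0.0094
grip_force: 30.0
30.000763409771025
from [ 0.4613 -0.0805  0.2081] a -1.415 units [ 0.3376 -0.626  -0.0116] yaw 0.003 min rows 8.5 q6 0.99 w 0.009 F [ 0.9156 -0.3827  0.5871]
```

```bash
python3 -m inch '[[0,0.02,-0.037,-0.012,0],[0,0.036,-0.067,0,0],[0,0.036,-0.067,0,0],[0,0.036,-0.067,0,0],[0,0.036,-0.067,0,0],[0,0.036,-0.067,0,0],[0,0.036,-0.067,0,0],[0,0.036,-0.067,0,0],[0,0.036,-0.067,0,0],[0,0.0296,-0.053,0,0]]'
python3 -m inch '[[0,0,0,0,0],[0,0,0,0.04,0],[0,0,0,0.04,0],[0,0,0,0.02,0],[0,0,0,0,0],[0,0,0,0,0]]'
python3 - <<'E'
from h import *
go(MOUTH[0],MOUTH[1],MOUTH[2]+.022-TIP,-1.417)
E
```

```text
t: 48.25
eef_pos: [0.6028, 0.3244, 0.2149]
ee_rot: [[0.987, 0.16, -0.0], [0.16, -0.987, 0.0], [-0.0, -0.0, -1.0]]
wrist_force: [1.5, -1.1, 0.5]
gripper_width: 0.0096
grip_force: 30.0
t: 48.85
eef_pos: [0.6034, 0.3217, 0.156]
ee_rot: [[0.988, 0.156, 0.001], [0.156, -0.988, 0.0], [0.002, -0.0, -1.0]]
wrist_force: [-0.3, 0.6, 0.2]
gripper_width: 0.0094
grip_force: 30.0
from [0.6034 0.3217 0.156 ] a -1.414 units [-0.0005 -0.0006  0.0315] yaw 0.004 min rows 0.4 q6 1.73 w 0.009 F [-0.2917  0.6046  0.2066]
```

```bash
python3 -m inch '[[0,0,0,0.02,0],[0,0,0,0.011,0],[0,0,0,0,0],[0.45,0,0,0,0],[0.45,0,0,0,0],[0.45,0,0,0,0],[0.45,0,0,0,0],[0.45,0,0,0,0],[0.45,0,0,-0.04,0],[0.45,0,0,-0.06,0]]'
python3 -m inch '[[0.6,-0.015,0.037,0,0],[0.6,-0.029,0.073,0,0],[0.6,-0.029,0.073,0,0],[0.6,-0.029,0.073,0,0],[0.6,-0.029,0.073,0,0],[0.6,-0.029,0.073,0,0],[0.6,-0.029,0.073,0,0],[0.6,-0.029,0.073,0,0],[0.6,-0.029,0.073,0,0],[0.6,-0.029,0.073,0,0]]'
python3 -m inch '[[0.6,-0.029,0.073,0,0],[0.6,-0.029,0.073,0,0],[0.6,-0.029,0.073,0,0],[0.6,-0.029,0.073,0,0],[0.6,0,0,0,0.17],[0.6,0,0,0,0.177],[0.6,0,0,0,0],[0.6,0,0,0,0]]'
cat > pod.py <<'E'
from h import *
c=cam('wrist');im=c[0].astype(int);P=cloud(c);Z=P[...,2]
cv2.imwrite('pics/pod.png',cv2.convertScaleAbs(c[0][...,::-1],alpha=1.4))
reg=np.isfinite(Z)&(P[...,0]>.38)&(P[...,0]<.58)&(P[...,1]<-.18)&(P[...,1]>-.43)
box=reg&(Z>.040)&(Z<.049)
def rect(k,n):
    k=cv2.morphologyEx(k.astype(np.uint8),cv2.MORPH_OPEN,np.ones((3,3)))>0
    r=cv2.minAreaRect((P[k][:,:2]*1000).astype(np.float32)); b=cv2.boxPoints(r)
    e=[b[1]-b[0],b[2]-b[1]];e=max(e,key=np.linalg.norm);h=np.degrees(np.arctan2(e[1],e[0]))%180
    print(n,k.sum(),np.round(r[0],1),np.round(r[1],1),'long dir',h.round(1),'z',np.median(P[k][:,2]).round(4))
rect(box,'box')
rail=reg&(Z>.0555)&(Z<.061)&(abs(im[...,0]-im[...,2])<25)
rect(rail,'rails')
yel=reg&(im[...,0]-im[...,2]>40)&(im[...,1]-im[...,2]>40)
rect(yel&(Z>.060)&(Z<.067),'plate');rect(yel&(Z>.085)&(Z<.094),'fin')
red=reg&(im[...,0]-im[...,1]>50)&(Z>.04)
if red.sum()>20:rect(red,'red')
E
python3 pod.py;python3 chute.py pics/c4.png
```

```text
t: 49.85
eef_pos: [0.6021, 0.3217, 0.1947]
ee_rot: [[0.988, 0.156, -0.004], [0.156, -0.988, -0.001], [-0.005, 0.001, -1.0]]
wrist_force: [0.5, -0.2, 0.3]
gripper_width: 0.0394
grip_force: 0.0
t: 50.85
eef_pos: [0.5037, -0.1169, 0.1964]
ee_rot: [[0.988, 0.156, 0.001], [0.156, -0.988, -0.0], [0.001, 0.0, -1.0]]
wrist_force: [1.0, -0.5, -0.6]
gripper_width: 0.0527
grip_force: 0.0
t: 51.65
eef_pos: [0.4631, -0.299, 0.1962]
ee_rot: [[0.994, -0.112, 0.0], [-0.112, -0.994, -0.0], [0.0, 0.0, -1.0]]
wrist_force: [-0.3, -1.4, -0.4]
gripper_width: 0.0526
grip_force: 0.0
box 10175 [ 482.8 -308.4] [160.2 110.2] long dir 82.3 z 0.0449
rails 777 [ 483.1 -305.5] [117.9  60.5] long dir 82.4 z 0.0589
plate 1902 [ 479. -336.] [43.4 60.4] long dir 172.9 z 0.0639
fin 328 [ 481.8 -318.7] [ 9.8 31.6] long dir 172.4 z 0.0898
dark [210. 190.] 82 [0.548  0.3098 0.1418] chute x 0.228 lat -0.004
dark [212. 204.] 91 [0.5107 0.3056 0.1246] chute x 0.187 lat -0.002
dark [216. 224.] 189 [0.4592 0.2971 0.1014] chute x 0.129 lat -0.003
dark [222. 251.] 185 [0.3811 0.2841 0.065 ] chute x 0.042 lat -0.004
```

View pics/pod.png

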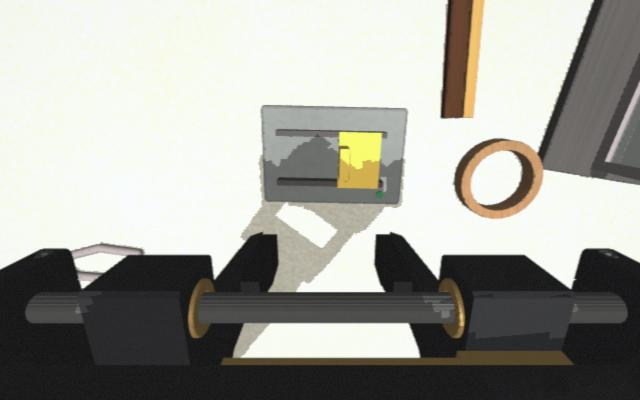

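View pics/c4.png

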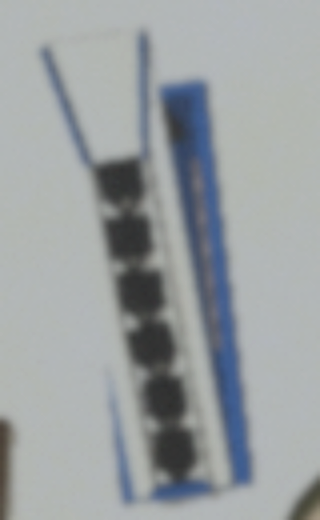

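All six corners lie in line in the channel, at (121,183) down to (177,450) in the crop. The pod view shows the tab at (360,160) with its fin at (345,163); the fin measures 9.8 x 31.6 mm and its top is at z = 0.090, as specified. Next I grip the fin.

Run:
```python
from h import *
go(.4815,-.3190,.0345,-1.705)
```

```text
from [ 0.4631 -0.2988  0.1962] a -1.683 units [0.0342 0.03   0.2694] yaw 0.027 min rows 3.3 q6 0.9 w 0.053 F [ 0.4322 -0.5421  0.5273]
```

```bash
python3 -m inch '[[0.5,0.034,0.03,0,0.027],[0.5,0,0,0.06,0],[0.5,0,0,0.06,0],[0.5,0,0,0.06,0],[0.5,0,0,0.05,0],[0.5,0,0,0.03,0],[0.5,0,0,0.009,0],[0.5,0,0,0,0],[0.5,0,0,0,0]]'
python3 -m inch '[[0,0,0,0,0],[0,0,0,0,0],[0,0,0,0,0],[0,0,0,0,0],[0,0,0,0,0],[0,0,0,0,0]]' 20
```

```text
t: 52.65
eef_pos: [0.4818, -0.3197, 0.0358]
ee_rot: [[0.991, -0.136, 0.001], [-0.136, -0.991, -0.001], [0.002, 0.001, -1.0]]
wrist_force: [0.2, -0.5, 0.2]
gripper_width: 0.0439
grip_force: 0.0
t: 53.25
eef_pos: [0.4813, -0.3193, 0.0348]
ee_rot: [[0.991, -0.136, 0.0], [-0.136, -0.991, -0.0], [0.0, 0.0, -1.0]]
wrist_force: [-0.2, 0.5, 2.2]
gripper_width: 0.0098
grip_force: 20.0
```

```bash
python3 -m inch '[[0,0,-0.018,0,0],[0,0,-0.018,0,0],[0,0,-0.018,0,0],[0,0,-0.018,0,0],[0,0,-0.017,0,0],[0,0,0,0,0],[0,0,0,0,0]]'
```

```text
t: 53.95
eef_pos: [0.4884, -0.2672, 0.0348]
ee_rot: [[0.991, -0.136, -0.0], [-0.136, -0.991, -0.003], [0.0, 0.003, -1.0]]
wrist_force: [-3.8, -9.9, -0.6]
gripper_width: 0.01
grip_force: 20.0
```

```bash
python3 -m inch '[[0.5,0,0,0,0],[0.5,0,0,0,0],[0.5,0,0,0,0],[0.5,0,0,0,0],[0.5,0,0,-0.06,0],[0.5,0,0,-0.06,0],[0.5,0,0,-0.06,0],[0.5,0,0,-0.06,0],[0.5,0,0,0,0],[0.5,0,0,0,0]]'
python3 pod.py
python3 - <<'E'
from h import *
go(.4788,-.3381,.075-TIP,-1.705)
E
```

```text
t: 54.95
eef_pos: [0.4885, -0.2662, 0.1785]
ee_rot: [[0.991, -0.136, 0.0], [-0.136, -0.991, -0.0], [0.0, 0.0, -1.0]]
wrist_force: [-0.2, 0.5, -0.3]
gripper_width: 0.0439
grip_force: 0.0
box 9869 [ 482.7 -308.5] [160.2 109.8] long dir 82.2 z 0.0448
rails 848 [ 483.  -305.8] [118.5  60.8] long dir 82.3 z 0.0588
plate 2054 [ 486.3 -284.1] [43.5 60. ] long dir 172.6 z 0.0639
fin 322 [ 488.8 -266.9] [ 8.6 32. ] long dir 172.0 z 0.0899
red 672 [ 478.  -339.4] [34.2 30.4] long dir 38.8 z 0.0548
from [ 0.4881 -0.2659  0.1775] a -1.708 units [0.001  0.1213 0.2267] yaw -0.003 min rows 3.1 q6 1.0 w 0.044 F [-0.0213  0.1214 -0.051 ]
```

```bash
python3 -m inch '[[0,0.001,0.06,0,0],[0,0,0.0615,0,0],[0,0,0,0,0],[0,0,0,0.07,0],[0,0,0,0.07,0],[0,0,0,0.05,0],[0,0,0,0.03,0],[0,0,0,0.0067,0],[0,0,0,0,0],[0,0,0,0,0]]'
python3 -m inch '[[0,0,0,0.015,0],[0,0,0,0.01,0],[0,0,0,0.005,0],[0,0,0,0,0]]'
```

```text
t: 56.0
eef_pos: [0.4795, -0.3388, 0.0434]
ee_rot: [[0.991, -0.136, 0.001], [-0.136, -0.991, -0.001], [0.001, 0.001, -1.0]]
wrist_force: [0.1, 1.1, -0.5]
gripper_width: 0.0004
grip_force: 0.0
t: 56.4
eef_pos: [0.4789, -0.3385, 0.0241]
ee_rot: [[0.991, -0.137, -0.001], [-0.137, -0.991, 0.001], [-0.001, -0.001, -1.0]]
wrist_force: [0.1, 0.4, 0.3]
gripper_width: 0.0006
grip_force: 0.0
```

```bash
python3 -m inch '[[0,0,0,0.005,0],[0,0,0,0.005,0],[0,0,0,0.003,0],[0,0,0,0,0]]'
```

```text
t: 56.8
eef_pos: [0.4793, -0.3389, 0.017]
ee_rot: [[0.991, -0.137, 0.001], [-0.137, -0.991, -0.001], [0.001, 0.0, -1.0]]
wrist_force: [0.2, -0.4, 4.2]
gripper_width: 0.0003
grip_force: 1.9
```

```bash
python3 -m inch '[[0,0,0,0.002,0],[0,0,0,0,0]]'
```

```text
t: 57.0
eef_pos: [0.4793, -0.339, 0.0159]
ee_rot: [[0.991, -0.137, 0.001], [-0.137, -0.991, -0.001], [0.001, 0.001, -1.0]]
wrist_force: [0.9, -0.0, 4.5]
gripper_width: 0.0005
grip_force: 2.3
```

Force rising (4.5 of 5 N). A little further to the stop.

```bash
python3 -m inch '[[0,0,0,0.003,0],[0,0,0,0.002,0],[0,0,0,0,0],[0,0,0,0,0]]'
```

```text
t: 57.4
eef_pos: [0.4795, -0.339, 0.0153]
ee_rot: [[0.991, -0.136, 0.001], [-0.136, -0.991, -0.001], [0.001, 0.001, -1.0]]
wrist_force: [-6.9, 5.9, 26.0]
gripper_width: 0.0007
grip_force: 13.1
```

The button is at its hard stop (26 N). Now I go back to the fin.

```bash
python3 -m inch '[[0,0,0,-0.03,0],[0.5,0,0,-0.06,0],[0.5,0,0,-0.06,0],[0.5,0,0,-0.06,0],[0.5,0,0,-0.065,0],[0.5,-0.001,-0.06,0,0],[0.5,0,-0.061,0,0],[0.5,0,0,0,0],[0.5,0,0,0,0]]' 20
python3 - <<'E'
from h import *
go(.4887,-.2668,.0345,-1.705)
E
```

```text
t: 58.3
eef_pos: [0.4884, -0.2664, 0.1774]
ee_rot: [[0.991, -0.135, -0.001], [-0.135, -0.991, 0.0], [-0.001, -0.0, -1.0]]
wrist_force: [-0.6, 0.1, -0.1]
gripper_width: 0.0439
grip_force: 0.0
from [ 0.4884 -0.2664  0.1774] a -1.707 units [0.0006 0.0006 0.2381] yaw -0.002 min rows 2.9 q6 1.0 w 0.044 F [-0.5508  0.1463 -0.06  ]
```

```bash
python3 -m inch '[[0.5,0,0,0.06,0],[0.5,0,0,0.06,0],[0.5,0,0,0.06,0],[0.5,0,0,0.04,0],[0.5,0,0,0.018,0],[0.5,0,0,0,0],[0,0,0,0,0],[0,0,0,0,0],[0,0,0,0,0],[0,0,0,0,0]]' 20
python3 -m inch '[[0,0,0,0,0],[0,0,0,0,0]]'
python3 -m inch '[[0,0,0.018,0,0],[0,0,0.018,0,0],[0,0,0.018,0,0],[0,0,0.018,0,0],[0,0,0.018,0,0],[0,0,0.002,0,0],[0,0,0,0,0],[0,0,0,0,0]]'
```

```text
t: 59.3
eef_pos: [0.4887, -0.2669, 0.0355]
ee_rot: [[0.991, -0.137, 0.001], [-0.137, -0.991, -0.001], [0.001, 0.001, -1.0]]
wrist_force: [-0.4, 0.0, 0.5]
gripper_width: 0.014
grip_force: 0.0
t: 59.5
eef_pos: [0.4886, -0.2673, 0.0353]
ee_rot: [[0.991, -0.137, 0.001], [-0.137, -0.991, -0.001], [0.001, 0.001, -1.0]]
wrist_force: [-0.4, -2.8, 3.2]
gripper_width: 0.0098
grip_force: 20.0
t: 60.3
eef_pos: [0.4812, -0.3218, 0.0353]
ee_rot: [[0.991, -0.137, 0.001], [-0.137, -0.991, -0.0], [0.001, -0.0, -1.0]]
wrist_force: [1.3, 1.7, 5.5]
gripper_width: 0.0098
grip_force: 20.0
```

```bash
python3 -m inch '[[0.5,0,0,0,0],[0.5,0,0,0,0],[0.5,0,0,0,0],[0.5,0,0,0,0],[0.5,0,0,-0.06,0],[0.5,0,0,-0.06,0],[0.5,0,0,-0.06,0],[0.5,0,0,-0.06,0],[0.5,0,0,0,0],[0.5,0,0,0,0]]'
python3 pod.py; python3 chute.py pics/c5.png
```

```text
t: 61.3
eef_pos: [0.4809, -0.3214, 0.1789]
ee_rot: [[0.991, -0.137, 0.0], [-0.137, -0.991, -0.0], [0.0, 0.0, -1.0]]
wrist_force: [-0.1, 0.8, -0.5]
gripper_width: 0.0439
grip_force: 0.0
box 10533 [ 482.8 -308.4] [160.3 109.7] long dir 82.2 z 0.0448
rails 811 [ 487.  -281.4] [68.9 59.8] long dir 82.0 z 0.0588
plate 2032 [ 478.7 -338.8] [43.2 60. ] long dir 172.1 z 0.0639
fin 328 [ 481.5 -321.7] [ 9.6 31.7] long dir 172.2 z 0.0898
dark [223. 176.] 10 [0.6089 0.2937 0.0461] chute x 0.292 lat -0.029
dark [210. 190.] 78 [0.5476 0.3098 0.1432] chute x 0.228 lat -0.004
dark [212. 204.] 90 [0.5113 0.3064 0.122 ] chute x 0.187 lat -0.001
dark [216. 224.] 189 [0.4599 0.2975 0.1015] chute x 0.13 lat -0.002
dark [222. 251.] 182 [0.3803 0.2836 0.0636] chute x 0.041 lat -0.004
```

View pics/c5.png

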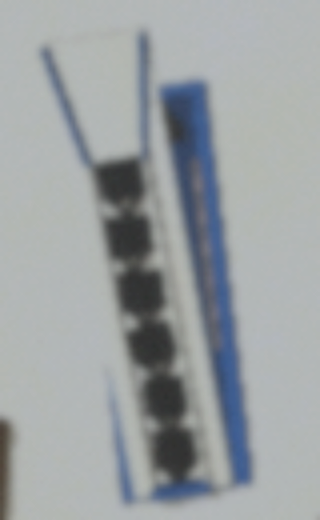

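All six corners are still in line and the tab is home: the fin is at y = -0.3217, where home is -0.3213. I'm handing the job in.

```bash
python3 -c "from bench import close_job;print(close_job())"
```

```text
the job is handed in; nothing more can be done
None
```

I fed all six corners nose-down into the chute channel, slid the tab aside, pressed the button to its stop, slid the tab back home, and handed the job in after about 61 s; it reported no verdict, but the last camera views showed the corners in line and the tab home.

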